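# Change over the mills on the charging dock

### The job

Change over the spice mills on the charging dock: slide the dock's switch off, stand every charged mill (green cap) upright on the dark wooden board, stand every empty mill (red cap) upright in the middle of a pad of its own with its copper strip facing that pad's yellow bar, and only then slide the switch fully on. Never touch a mill with the gripper while the switch is on (if one has to be put right later, switch off first), and leave the green cup and the orange bowl alone.

Things in the scene. Friction and masses are not known exactly. Their poses are not given: they have to be found in the camera images.
- dock: white charging dock fixed to the table, 120 mm (its x) by 420 mm (its y) by 22 mm high, flat deck. Origin under its centre on the table; +y runs along the row of pads to the switch end, +x points away from the robot, to the side of the yellow bars.
- pad1 (a point): centre of a charging pad on the deck, 22 mm above the table: a flat painted disc 76 mm in diameter (no rim), the dock's axes; its yellow bar lies 48 mm from it along +x. Pads are 110 mm apart.
- pad2 (a point): centre of a charging pad on the deck, 22 mm above the table: a flat painted disc 76 mm in diameter (no rim), the dock's axes; its yellow bar lies 48 mm from it along +x. Pads are 110 mm apart.
- pad3 (a point): centre of a charging pad on the deck, 22 mm above the table: a flat painted disc 76 mm in diameter (no rim), the dock's axes; its yellow bar lies 48 mm from it along +x. Pads are 110 mm apart.
- switch (a joint): slide switch of the dock, travel 16 mm along the dock's x: 0 = on (away from the robot, at the green dot), 0.016 = off (towards the robot, at the red dot). An over-centre detent holds it at either end: about 5 N moves it, and past the middle (0.008) it snaps the rest of the way by itself, either way.
- ridge (a point): middle of the top of the switch's orange ridge, which moves with the switch. The ridge is 7 mm thick (along the dock's x), 26 mm wide (y) and stands 8 mm above the flush deck, on the deck's centre line, 170 mm from the dock's centre along +y (125 mm from the nearest pad's centre); the deck around it is flat and free.
- board: dark wooden board fixed to the table, 320 mm (its x) by 150 mm (its y), 12 mm thick; origin under its centre on the table
- flat1_mid (a point): an empty cordless spice mill, red cap: upright cylinder 58 mm in diameter, 80 mm tall in all, on a black foot 66 mm in diameter and 22 mm tall that holds most of its 0.28 kg; stands on the table. The point is its centre, 40 mm above its foot; z is its axis (up), +x points from the axis to its copper contact strip (10 mm wide, up one side, with a copper pointer 9 mm wide on the white top of the cap, from the middle to the strip). May be absent.
- flat1_strip (a point): the copper strip of flat1: 29 mm from the mill's axis along its +x, 40 mm above its foot
- flat2_mid (a point): an empty cordless spice mill, red cap: upright cylinder 58 mm in diameter, 80 mm tall in all, on a black foot 66 mm in diameter and 22 mm tall that holds most of its 0.28 kg; stands on the table. The point is its centre, 40 mm above its foot; z is its axis (up), +x points from the axis to its copper contact strip (10 mm wide, up one side, with a copper pointer 9 mm wide on the white top of the cap, from the middle to the strip). May be absent.
- flat2_strip (a point): the copper strip of flat2: 29 mm from the mill's axis along its +x, 40 mm above its foot
- flat3_mid (a point): an empty cordless spice mill, red cap: upright cylinder 58 mm in diameter, 80 mm tall in all, on a black foot 66 mm in diameter and 22 mm tall that holds most of its 0.28 kg; stands on the table. The point is its centre, 40 mm above its foot; z is its axis (up), +x points from the axis to its copper contact strip (10 mm wide, up one side, with a copper pointer 9 mm wide on the white top of the cap, from the middle to the strip). May be absent.
- flat3_strip (a point): the copper strip of flat3: 29 mm from the mill's axis along its +x, 40 mm above its foot
- full1_mid (a point): a charged cordless spice mill, the same but with a green cap; stands on one of the dock's pads at the start. The point is its centre, 40 mm above its foot; z its axis. May be absent.
- full2_mid (a point): a charged cordless spice mill, the same but with a green cap; stands on one of the dock's pads at the start. The point is its centre, 40 mm above its foot; z its axis. May be absent.
- full3_mid (a point): a charged cordless spice mill, the same but with a green cap; stands on one of the dock's pads at the start. The point is its centre, 40 mm above its foot; z its axis. May be absent.
- cup: green plastic cup, bystander, 76 mm in diameter, 95 mm tall; origin under its foot
- bowl: orange bowl, bystander, 120 mm in diameter, 55 mm tall; origin under its foot
- flat1: the whole of mill flat1; origin under its foot, same axes as point flat1_mid
- flat2: the whole of mill flat2; origin under its foot, same axes as point flat2_mid
- flat3: the whole of mill flat3; origin under its foot, same axes as point flat3_mid
- full1: the whole of mill full1; origin under its foot, same axes as point full1_mid
- full2: the whole of mill full2; origin under its foot, same axes as point full2_mid
- full3: the whole of mill full3; origin under its foot, same axes as point full3_mid
Things that resemble listed ones, but are neither listed nor needed, are in the scene too. What is shaped like the full3 but purple is not meant.

How it is judged:
On the way, in this order (a step that is already met when the one before it is completed fails the run):
1. the switch is slid off (value of joint switch above 0.013 m), for 0.2 s.
2. with the switch off, charged mills on the board and empty mills on pads, strips to the yellow bars (value of joint switch above 0.013 m and x of full1_mid in the frame of board between -0.14 and 0.14 m and y of full1_mid in the frame of board between -0.055 and 0.055 m and z of full1_mid in the frame of board between 0.046 and 0.058 m and angle between each of full1_mid, full2_mid, full3_mid's own z axis and vertical below 0.12 rad and x of full2_mid in the frame of board between -0.14 and 0.14 m and y of full2_mid in the frame of board between -0.055 and 0.055 m and z of full2_mid in the frame of board between 0.046 and 0.058 m and x of full3_mid in the frame of board between -0.14 and 0.14 m and y of full3_mid in the frame of board between -0.055 and 0.055 m and z of full3_mid in the frame of board between 0.046 and 0.058 m and ((horizontal distance between flat1_mid and pad1 below 0.012 m and angle between the x axis of flat1_mid and the x axis of pad1, either way round below 0.26 rad and x of flat1_strip in the frame of pad1 above 0.01 m and z of flat1_mid in the frame of pad1 between 0.034 and 0.046 m and angle between flat1_mid's own z axis and vertical below 0.12 rad) or (horizontal distance between flat1_mid and pad2 below 0.012 m and angle between the x axis of flat1_mid and the x axis of pad2, either way round below 0.26 rad and x of flat1_strip in the frame of pad2 above 0.01 m and z of flat1_mid in the frame of pad2 between 0.034 and 0.046 m and angle between flat1_mid's own z axis and vertical below 0.12 rad) or (horizontal distance between flat1_mid and pad3 below 0.012 m and angle between the x axis of flat1_mid and the x axis of pad3, either way round below 0.26 rad and x of flat1_strip in the frame of pad3 above 0.01 m and z of flat1_mid in the frame of pad3 between 0.034 and 0.046 m and angle between flat1_mid's own z axis and vertical below 0.12 rad)) and ((horizontal distance between flat2_mid and pad1 below 0.012 m and angle between the x axis of flat2_mid and the x axis of pad1, either way round below 0.26 rad and x of flat2_strip in the frame of pad1 above 0.01 m and z of flat2_mid in the frame of pad1 between 0.034 and 0.046 m and angle between flat2_mid's own z axis and vertical below 0.12 rad) or (horizontal distance between flat2_mid and pad2 below 0.012 m and angle between the x axis of flat2_mid and the x axis of pad2, either way round below 0.26 rad and x of flat2_strip in the frame of pad2 above 0.01 m and z of flat2_mid in the frame of pad2 between 0.034 and 0.046 m and angle between flat2_mid's own z axis and vertical below 0.12 rad) or (horizontal distance between flat2_mid and pad3 below 0.012 m and angle between the x axis of flat2_mid and the x axis of pad3, either way round below 0.26 rad and x of flat2_strip in the frame of pad3 above 0.01 m and z of flat2_mid in the frame of pad3 between 0.034 and 0.046 m and angle between flat2_mid's own z axis and vertical below 0.12 rad)) and ((horizontal distance between flat3_mid and pad1 below 0.012 m and angle between the x axis of flat3_mid and the x axis of pad1, either way round below 0.26 rad and x of flat3_strip in the frame of pad1 above 0.01 m and z of flat3_mid in the frame of pad1 between 0.034 and 0.046 m and angle between flat3_mid's own z axis and vertical below 0.12 rad) or (horizontal distance between flat3_mid and pad2 below 0.012 m and angle between the x axis of flat3_mid and the x axis of pad2, either way round below 0.26 rad and x of flat3_strip in the frame of pad2 above 0.01 m and z of flat3_mid in the frame of pad2 between 0.034 and 0.046 m and angle between flat3_mid's own z axis and vertical below 0.12 rad) or (horizontal distance between flat3_mid and pad3 below 0.012 m and angle between the x axis of flat3_mid and the x axis of pad3, either way round below 0.26 rad and x of flat3_strip in the frame of pad3 above 0.01 m and z of flat3_mid in the frame of pad3 between 0.034 and 0.046 m and angle between flat3_mid's own z axis and vertical below 0.12 rad))), for 0.2 s.
3. the switch is slid on (value of joint switch below 0.003 m), for 0.2 s.
At the end, for the whole second after the job is handed in: The switch is on (joint below 0.003); every charged mill stands upright on the board (centre at least 20 mm inside its edges); every empty mill stands upright on a pad of its own, within 12 mm of its centre, strip within 0.26 rad (15 degrees) of the direction of the yellow bar; all at rest (value of joint switch below 0.003 m and x of full1_mid in the frame of board between -0.14 and 0.14 m and y of full1_mid in the frame of board between -0.055 and 0.055 m and z of full1_mid in the frame of board between 0.046 and 0.058 m and angle between each of full1_mid, full2_mid, full3_mid's own z axis and vertical below 0.12 rad and x of full2_mid in the frame of board between -0.14 and 0.14 m and y of full2_mid in the frame of board between -0.055 and 0.055 m and z of full2_mid in the frame of board between 0.046 and 0.058 m and x of full3_mid in the frame of board between -0.14 and 0.14 m and y of full3_mid in the frame of board between -0.055 and 0.055 m and z of full3_mid in the frame of board between 0.046 and 0.058 m and ((horizontal distance between flat1_mid and pad1 below 0.012 m and angle between the x axis of flat1_mid and the x axis of pad1, either way round below 0.26 rad and x of flat1_strip in the frame of pad1 above 0.01 m and z of flat1_mid in the frame of pad1 between 0.034 and 0.046 m and angle between flat1_mid's own z axis and vertical below 0.12 rad) or (horizontal distance between flat1_mid and pad2 below 0.012 m and angle between the x axis of flat1_mid and the x axis of pad2, either way round below 0.26 rad and x of flat1_strip in the frame of pad2 above 0.01 m and z of flat1_mid in the frame of pad2 between 0.034 and 0.046 m and angle between flat1_mid's own z axis and vertical below 0.12 rad) or (horizontal distance between flat1_mid and pad3 below 0.012 m and angle between the x axis of flat1_mid and the x axis of pad3, either way round below 0.26 rad and x of flat1_strip in the frame of pad3 above 0.01 m and z of flat1_mid in the frame of pad3 between 0.034 and 0.046 m and angle between flat1_mid's own z axis and vertical below 0.12 rad)) and ((horizontal distance between flat2_mid and pad1 below 0.012 m and angle between the x axis of flat2_mid and the x axis of pad1, either way round below 0.26 rad and x of flat2_strip in the frame of pad1 above 0.01 m and z of flat2_mid in the frame of pad1 between 0.034 and 0.046 m and angle between flat2_mid's own z axis and vertical below 0.12 rad) or (horizontal distance between flat2_mid and pad2 below 0.012 m and angle between the x axis of flat2_mid and the x axis of pad2, either way round below 0.26 rad and x of flat2_strip in the frame of pad2 above 0.01 m and z of flat2_mid in the frame of pad2 between 0.034 and 0.046 m and angle between flat2_mid's own z axis and vertical below 0.12 rad) or (horizontal distance between flat2_mid and pad3 below 0.012 m and angle between the x axis of flat2_mid and the x axis of pad3, either way round below 0.26 rad and x of flat2_strip in the frame of pad3 above 0.01 m and z of flat2_mid in the frame of pad3 between 0.034 and 0.046 m and angle between flat2_mid's own z axis and vertical below 0.12 rad)) and ((horizontal distance between flat3_mid and pad1 below 0.012 m and angle between the x axis of flat3_mid and the x axis of pad1, either way round below 0.26 rad and x of flat3_strip in the frame of pad1 above 0.01 m and z of flat3_mid in the frame of pad1 between 0.034 and 0.046 m and angle between flat3_mid's own z axis and vertical below 0.12 rad) or (horizontal distance between flat3_mid and pad2 below 0.012 m and angle between the x axis of flat3_mid and the x axis of pad2, either way round below 0.26 rad and x of flat3_strip in the frame of pad2 above 0.01 m and z of flat3_mid in the frame of pad2 between 0.034 and 0.046 m and angle between flat3_mid's own z axis and vertical below 0.12 rad) or (horizontal distance between flat3_mid and pad3 below 0.012 m and angle between the x axis of flat3_mid and the x axis of pad3, either way round below 0.26 rad and x of flat3_strip in the frame of pad3 above 0.01 m and z of flat3_mid in the frame of pad3 between 0.034 and 0.046 m and angle between flat3_mid's own z axis and vertical below 0.12 rad)) and linear speed of each of flat1, flat2, flat3, full1, full2, full3 below 0.02 m/s); the robot touches nothing.
It fails at once if the gripper touches a mill while the switch is on (value of joint switch below 0.006 m and (contact force between the fingers and flat1 above 1 N or contact force between the fingers and flat2 above 1 N or contact force between the fingers and flat3 above 1 N or contact force between the fingers and full1 above 1 N or contact force between the fingers and full2 above 1 N or contact force between the fingers and full3 above 1 N)).
It fails at once if the cup is disturbed (distance of cup from where it was at the start of the episode above 0.03 m or angle between cup's own z axis and vertical above 0.4 rad).
It fails at once if the bowl is disturbed (distance of bowl from where it was at the start of the episode above 0.03 m or angle between bowl's own z axis and vertical above 0.4 rad).
Of flat1, flat2, flat3 only 2 to 3 are there at a start; the rules pass over those that are not, and their reading is None.
Of full1, full2, full3 only 2 to 3 are there at a start; the rules pass over those that are not, and their reading is None.
At some moment in a run one of flat1, flat2, flat3, full1, full2, full3 may be knocked a few centimetres aside while the robot is not near it.
Once in a run the grip may slacken for a moment while it holds something.
It also fails if it takes over 210 s, if anything falls off the work surface, if the arm or the gripper's body presses on something with over 40 N, if the wrist force passes 120 N, or if a joint passes its speed limit or range.

### The arm

A 7-joint arm with a two-finger parallel gripper is mounted at the origin on the work surface. World frame = base frame: x ahead of the robot, y to its left, z up, the work surface at z = 0. Lengths are in m, angles in rad, forces in N, time in s.
With the tool pointing down it reaches from about 0.4 to 0.9 m from the base axis. Payload 5.6 kg.
Tool frame: the origin (TCP) lies at the very end of the fingers, on their centre line; the grasp point (between the pads) lies 19 mm behind it; z points along the fingers, y is the line along which they close (so a half turn about z gives the same grasp; the last joint's range is limited). The gripper opens to 92 mm and grips with 3 to 60 N. Pads are 20 mm wide; open, the fingers measure 128 mm over their backs; the gripper's body (75 mm by 189 mm) begins 69 mm behind the grasp point.
Start: joints at [1.268, 0.468, -0.012, 1.603, 0.006, 1.071, -0.056], TCP at [0.167, -0.628, 0.215] pointing down, gripper open.
Joint ranges: [-2.53, 2.53], [-0.31, 2.02], [-1.57, 1.55], [0.28, 2.44], [-1.29, 4.43], [0.15, 1.84], [-2.92, 2.92]. Speed limits (rad/s): [2.57, 2.57, 3.14, 3.14, 3.14, 3.14, 3.14].

### API

Orientations are given as a rotation vector (axis times angle).
In Python, from workcell import env gives the robot as it stands.
- The arm moves only by the tool jog_arm, never from a script. Its argument "plan" is a list of rows, each an object with "gripper": the finger opening in cm, from 0 to 9.19; "xyz": the shift along the world's x, y, z in cm, a list of three; "rotation": the turn, a rotation vector about the world's x, y, z in rad, a list of three. A call has 1 to 5 rows; each row shifts and turns the commanded pose from where the row before left it; what a row does not reach is not made up. A row lasts 1/12 s, in which the tool goes at most 41.7 mm and 7.16 degrees, less where a joint would pass 70% of its speed; a pose out of reach is approached as far as the arm can. A call with a gripper value outside its range is refused whole. The fingers move at their own pace and stop on an object; the grip force is fixed at half the most. Time passes only in rows, so rows that do not move let the fingers close. It gives the time, the measured TCP pose, the force, the opening and the grip force at its end, in the units of the state.
- env.sense(): the state, without advancing time (a new reading comes with each control period).
- env.get_image(name): name is "scene" or "top" or "wrist"; returns (picture, depth): 420x560x3 uint8, red, green, blue; 420x560 float32, m along the optical axis (not along the pixel's ray), 0 where there is no reading.
- env.camera_params(name): a dict with "vertical_fov" (degrees; the focal length in pixels is half the picture's height over the tangent of half this angle, whatever the lens; pixels are square), "cx", "cy" (the principal point, pixels), "dist" ([k1, k2, p1, p2, k3] as OpenCV has them; the pictures are not rectified), "rvec" (rotation vector, rad) and "tvec" (3), from world to camera coordinates, as OpenCV has them. Camera axes: x right, y down, z forward; pixel columns grow to the right and rows downward; lengths in m; the calibration is good to about 2 mm. A picture is of the moment at which its call begins: read the wrist's pose just before it. camera_params takes no time and is no camera call; for the wrist camera it gives the pose at the moment of the call.
- env.finish_job(): hands the job in; it is judged then, once.
The state is a dict: "time": time; "joint_positions": joint angles; "dq": joint speeds; "tau": joint torques, N m; "tcp_pos": TCP position; "orientation": TCP orientation; "force": force on the tool from outside, world axes, zero at the start; "moment": the same for the moment, N m; "opening": opening from 0.0 (shut) to 1.0 (fully open); "grip_force": force on a finger pad.
Only numpy, scipy, OpenCV 4.12 (cv2) and the standard library are available. Lean on these libraries where they do the work, as an engineer would, in place of code of your own. Each camera call takes 0.05 s, during which the arm holds its last target. There are 200 camera calls.

## Working session

There is one attempt and no reset: what is moved stays moved. The work goes in short steps, Python scripts to look and compute and a tool call to move; the robot and the scene stay as the last step left them, time stands still between calls to the robot, and variables do not carry over. Pictures are saved under pics/ and viewed, at most 14 in all, crops included, and the job is handed in when it is done.

Besides the shell and the picture viewer there is one more tool, called after ">>>" as name(argument=value, ...), one argument or row to a line, values as JSON. jog_arm: Moves the arm, as the interface text tells. Its arguments: {"type":"object","properties":{"plan":{"type":"array","items":{"type":"object","properties":{"gripper":{"type":"number"},"xyz":{"type":"array","items":{"type":"number"}},"rotation":{"type":"array","items":{"type":"number"}}}}}},"required":["plan"]}

```bash
ls; mkdir -p pics; cat > h.py <<'E'
import numpy as np, cv2
from workcell import env
def snap(name, fn=None):
    p=env.camera_params(name); im,d=env.get_image(name)
    if fn: cv2.imwrite('pics/'+fn+'.png', im[:,:,::-1])
    return im,d,p
def K(p):
    f=210/np.tan(np.radians(p['vertical_fov'])/2); return np.array([[f,0,p['cx']],[0,f,p['cy']],[0,0,1]])
def cloud(d,p):
    h,w=d.shape; uv=np.stack(np.meshgrid(np.arange(w),np.arange(h)),-1).reshape(-1,1,2).astype(float)
    n=cv2.undistortPoints(uv,K(p),np.array(p['dist'])).reshape(-1,2)
    z=d.reshape(-1,1); c=np.hstack([n*z,z]); R=cv2.Rodrigues(np.array(p['rvec'],float))[0]
    return ((c-np.array(p['tvec']).ravel())@R).reshape(h,w,3)
E
python3 - <<'E'
from h import *
s=env.sense(); print(s)
for n in ('top','scene'):
    im,d,p=snap(n,n+'1'); np.savez('pics/'+n+'1.npz',im=im,X=cloud(d,p))
    print(n,p)
E
```

```text
pics
{'time': 0.0, 'joint_positions': array([ 1.26802335,  0.46835322, -0.01161102,  1.60360575,  0.00598069,
        1.07140726, -0.05632088]), 'dq': array([ 0.00025893,  0.00113412, -0.00071479,  0.0010849 , -0.00124446,
        0.00019884, -0.0009939 ]), 'tau': array([-1.06653940e-04, -5.20577252e+01, -1.27648588e-02, -2.43751484e+01,
       -5.67882496e-02,  1.72146584e-02,  1.54292352e-04]), 'tcp_pos': array([ 0.16675379, -0.62764824,  0.2136633 ]), 'orientation': array([-3.11345366e+00, -4.06547582e-01,  5.11431152e-04]), 'force': array([ 0.48633556,  0.11299301, -0.04039516]), 'moment': array([-0.03011716, -0.00383098,  0.00504442]), 'grip_force': 0.0, 'opening': 0.996258014047711}
top {'vertical_fov': 45.1039141289092, 'cx': 274.1805255590476, 'cy': 214.0832798588116, 'dist': array([-0.12435079,  0.        ,  0.        ,  0.        ,  0.        ]), 'rvec': array([ 2.15124642, -2.09586321,  0.17922424]), 'tvec': array([0.01700471, 0.57521933, 1.39213367])}
scene {'vertical_fov': 57.488750190792665, 'cx': 274.85647438287145, 'cy': 213.3923943179633, 'dist': array([-0.08434912,  0.        ,  0.        ,  0.        ,  0.        ]), 'rvec': array([ 0.69720651,  2.56286941, -1.20309601]), 'tvec': array([ 0.46274207, -0.14707508,  1.18990791])}
```

View pics/top1.png

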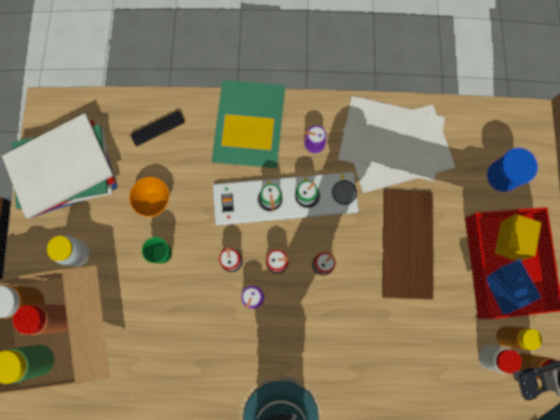

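View pics/scene1.png

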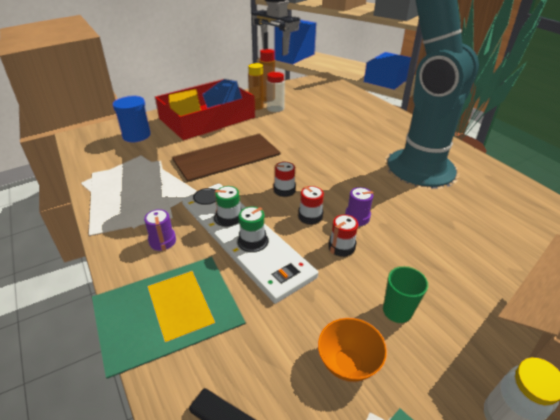

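The top view shows green-capped mills at (270,197) and (308,193), with a free pad at (344,192). The red-capped mills are at (230,259), (277,261) and (324,263). The switch is at (228,203), the board at (408,244) and the cup and bowl at (156,250) and (150,196). The purple mills at (316,138) and (252,297) are decoys.

```bash
cat >> h.py <<'E'
def mills(im,X):
    """mill tops by height band; returns centre, colour, strip yaw"""
    hsv=cv2.cvtColor(im,cv2.COLOR_RGB2HSV).astype(int); H,S,V=hsv[...,0],hsv[...,1],hsv[...,2]
    out=[]
    z=X[...,2]; m=((z>0.060)&(z<0.125)).astype(np.uint8)
    n,l,st,_=cv2.connectedComponentsWithStats(m,connectivity=4)
    for i in range(1,n):
        if not 80<st[i,4]<9000: continue
        k=l==i; P=X[k]; top=np.percentile(P[:,2],90); tk=k&(z>top-.006)
        (c0,c1),r=cv2.minEnclosingCircle(X[tk][:,:2].astype(np.float32))
        if not .018<r<.045: continue
        cop=tk&(S>70)&(V>60)&(H<25)
        col={q:int((k&(S>100)&(V>40)&g).sum()) for q,g in dict(red=(H<5)|(H>172),green=(H>50)&(H<90),purple=(H>120)&(H<160)).items()}
        out.append((np.round([c0,c1,top,r],4),col,tuple(np.round(st[i,:2]+st[i,2:4]/2))))
    return out
E
python3 - <<'E'
from h import *
D=np.load('pics/top1.npz'); im,X=D['im'],D['X']
for o in mills(im,X): print(o)
for nm,(u,v) in dict(dockA=(290,212),pad=(344,192),sw=(228,203),board=(408,244),table=(300,330)).items(): print(nm,X[v,u].round(4))
hsv=cv2.cvtColor(im,cv2.COLOR_RGB2HSV).astype(int)
# dock: points height 22mm
z=X[...,2]
for nm,zl,zh,box in (('dock',.015,.03,(205,365,165,235)),('board',.007,.02,(375,440,180,305))):
    m=(z>zl)&(z<zh); q=np.zeros_like(m); q[box[2]:box[3],box[0]:box[1]]=1; P=X[m&q][:,:2]
    print(nm,cv2.minAreaRect((P*1000).astype(np.float32)),len(P),np.median(z[m&q]))
cv2.imwrite('pics/crop1.png',cv2.resize(im[165:310,205:350,::-1],None,fx=4,fy=4,interpolation=cv2.INTER_CUBIC))
E
```

```text
(array([ 0.8038, -0.0834,  0.0845,  0.0296]), {'red': 0, 'green': 0, 'purple': 69}, (np.float64(316.0), np.float64(136.0)))
(array([ 0.6348, -0.0582,  0.1064,  0.0291]), {'red': 0, 'green': 69, 'purple': 0}, (np.float64(308.0), np.float64(192.0)))
(array([0.621 , 0.0429, 0.1069, 0.0295]), {'red': 0, 'green': 49, 'purple': 0}, (np.float64(271.0), np.float64(196.0)))
(array([0.4499, 0.6061, 0.1147, 0.031 ]), {'red': 0, 'green': 0, 'purple': 0}, (np.float64(70.0), np.float64(250.0)))
(array([0.459 , 0.3596, 0.0978, 0.038 ]), {'red': 0, 'green': 237, 'purple': 0}, (np.float64(156.0), np.float64(250.0)))
(array([0.4434, 0.1526, 0.0851, 0.029 ]), {'red': 79, 'green': 0, 'purple': 0}, (np.float64(230.0), np.float64(258.0)))
(array([0.4412, 0.0208, 0.0846, 0.0285]), {'red': 83, 'green': 0, 'purple': 0}, (np.float64(278.0), np.float64(260.0)))
(array([ 0.4407, -0.1144,  0.0849,  0.029 ]), {'red': 60, 'green': 0, 'purple': 0}, (np.float64(326.0), np.float64(263.0)))
(array([0.3188, 0.7167, 0.1189, 0.0298]), {'red': 0, 'green': 0, 'purple': 0}, (np.float64(28.0), np.float64(296.0)))
(array([0.3
[... 543 characters left out ...]
 0}, (np.float64(35.0), np.float64(362.0)))
(array([ 0.1812, -0.5946,  0.1174,  0.0349]), {'red': 1, 'green': 0, 'purple': 0}, (np.float64(498.0), np.float64(360.0)))
(array([0.0704, 0.7316, 0.113 , 0.0391]), {'red': 0, 'green': 0, 'purple': 0}, (np.float64(12.0), np.float64(388.0)))
dockA [ 0.5868 -0.0135  0.0241]
pad [ 0.6514 -0.1714  0.0208]
sw [0.6086 0.1681 0.0264]
board [ 0.5025 -0.3605  0.0142]
table [ 0.2492 -0.0501  0.0014]
dock ((628.9608764648438, 1.2501068115234375), (121.953369140625, 420.5929870605469), 6.607585906982422) 4636 0.022538222212985386
board ((513.645263671875, -360.3990478515625), (192.13980102539062, 374.77716064453125), 88.4795150756836) 5308 0.012875558762583127
```

View pics/crop1.png

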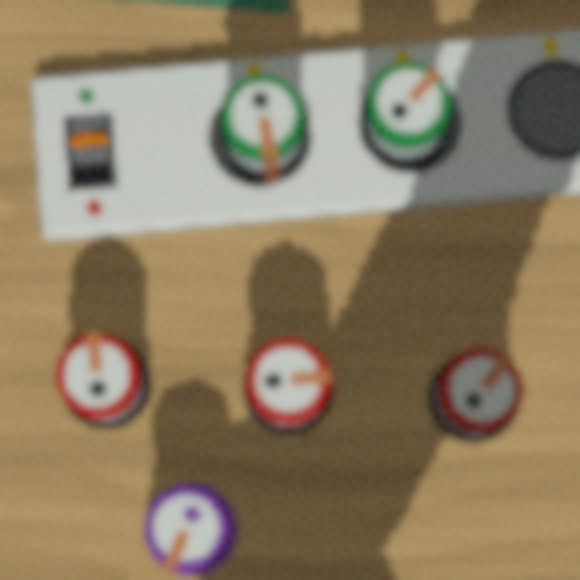

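The enlarged crop confirms the cap colours: green at (262,120) and (408,100), red at (98,377), (288,383) and (478,392). The switch ridge at (90,140) is at the green-dot end, so it is on. I'll move over the switch now.

>>> jog_arm(
  plan=[
    {"gripper": 3, "xyz": [1.8, 3.2, 0], "rotation": [0, 0, 0.057]},
    {"gripper": 3, "xyz": [1.8, 3.2, 0], "rotation": [0, 0, 0.057]},
    {"gripper": 3, "xyz": [1.8, 3.2, 0], "rotation": [0, 0, 0.057]},
    {"gripper": 3, "xyz": [1.8, 3.2, 0], "rotation": [0, 0, 0.057]},
    {"gripper": 3, "xyz": [1.8, 3.2, 0], "rotation": [0, 0, 0.057]},
  ],
)

```text
time: 0.52
tcp_pos: [0.2573, -0.4663, 0.2142]
orientation: [-3.024, -0.849, 0.0]
force: [1.6, 0.3, 0.2]
opening: 0.665
grip_force: 0.0
```

>>> jog_arm(
  plan=[
    {"gripper": 3, "xyz": [1.8, 3.2, 0], "rotation": [0, 0, 0.057]},
    {"gripper": 3, "xyz": [1.8, 3.2, 0], "rotation": [0, 0, 0.057]},
    {"gripper": 3, "xyz": [1.8, 3.2, 0], "rotation": [0, 0, 0.057]},
    {"gripper": 3, "xyz": [1.8, 3.2, 0], "rotation": [0, 0, 0.057]},
    {"gripper": 3, "xyz": [1.8, 3.2, 0], "rotation": [0, 0, 0.057]},
  ],
)

```text
time: 0.93
tcp_pos: [0.3472, -0.3064, 0.2145]
orientation: [-2.873, -1.27, 0.0]
force: [-0.3, -0.6, -0.8]
opening: 0.33
grip_force: 0.0
```

>>> jog_arm(
  plan=[
    {"gripper": 3, "xyz": [1.8, 3.2, 0], "rotation": [0, 0, 0.057]},
    {"gripper": 3, "xyz": [1.8, 3.2, 0], "rotation": [0, 0, 0.057]},
    {"gripper": 3, "xyz": [1.8, 3.2, 0], "rotation": [0, 0, 0.057]},
    {"gripper": 3, "xyz": [1.8, 3.2, 0], "rotation": [0, 0, 0.057]},
    {"gripper": 3, "xyz": [1.8, 3.2, 0], "rotation": [0, 0, 0.057]},
  ],
)

```text
time: 1.35
tcp_pos: [0.4372, -0.1466, 0.2146]
orientation: [2.664, 1.665, -0.0]
force: [0.9, -0.7, -0.0]
opening: 0.326
grip_force: 0.0
```

>>> jog_arm(
  plan=[
    {"gripper": 3, "xyz": [1.8, 3.2, 0], "rotation": [0, 0, 0.057]},
    {"gripper": 3, "xyz": [1.8, 3.2, 0], "rotation": [0, 0, 0.057]},
    {"gripper": 3, "xyz": [1.8, 3.2, 0], "rotation": [0, 0, 0.057]},
    {"gripper": 3, "xyz": [1.8, 3.2, 0], "rotation": [0, 0, 0.057]},
    {"gripper": 3, "xyz": [1.8, 3.2, 0], "rotation": [0, 0, 0.057]},
  ],
)

```text
time: 1.77
tcp_pos: [0.5273, 0.0133, 0.2144]
orientation: [-2.401, -2.027, 0.001]
force: [0.4, -0.4, -0.1]
opening: 0.327
grip_force: 0.0
```

>>> jog_arm(
  plan=[
    {"gripper": 3, "xyz": [1.8, 3.2, 0], "rotation": [0, 0, 0.057]},
    {"gripper": 3, "xyz": [1.8, 3.2, 0], "rotation": [0, 0, 0.057]},
    {"gripper": 3, "xyz": [1.8, 3.2, 0], "rotation": [0, 0, 0.057]},
    {"gripper": 3, "xyz": [1.8, 3.2, 0], "rotation": [0, 0, 0.057]},
    {"gripper": 3, "xyz": [1.8, 3.2, 0], "rotation": [0, 0, 0.057]},
  ],
)

```text
time: 2.18
tcp_pos: [0.6174, 0.1731, 0.214]
orientation: [-2.088, -2.347, 0.002]
force: [0.7, -0.2, -0.4]
opening: 0.324
grip_force: 0.0
```

```bash
cat >> h.py <<'E'
from scipy.spatial.transform import Rotation as Ro
def pose():
    s=env.sense(); R=Ro.from_rotvec(s['orientation']).as_matrix()
    print('t',round(s['time'],2),'tcp',s['tcp_pos'].round(4),'ytool deg',np.degrees(np.arctan2(R[1,1],R[0,1])).round(1),'tilt',R[:2,2].round(3),'F',s['force'].round(1),'open cm',round(s['opening']*9.2,2),'grip',round(s['grip_force'],1)); return s,R
E
python3 - <<'E'
from h import *
pose()
im,d,p=snap('wrist','w1'); X=cloud(d,p); np.savez('pics/w1.npz',im=im,X=X)
D=np.load('pics/top1.npz'); ti,TX=D['im'],D['X']
h=cv2.cvtColor(im,cv2.COLOR_RGB2HSV).astype(int)
m=(h[...,0]<22)&(h[...,0]>6)&(h[...,1]>140)&(h[...,2]>120)&(np.abs(X[...,2]-.03)<.01)&(np.hypot(X[...,0]-.615,X[...,1]-.17)<.04)
P=X[m]; print('ridge',len(P),P.mean(0).round(4),cv2.minAreaRect((P[:,:2]*1000).astype(np.float32)) if len(P) else '')
t=cv2.cvtColor(ti,cv2.COLOR_RGB2HSV); g=t[180:310,378:440]; 
print(ti[244,408],ti[244,450]); 
m=np.zeros(ti.shape[:2],bool); m[170:310,370:445]=(ti[170:310,370:445].max(2)<125)&(t[170:310,370:445,1]>90)
m=cv2.morphologyEx(m.astype(np.uint8),cv2.MORPH_OPEN,np.ones((5,5)))>0
print('board',cv2.minAreaRect((TX[m][:,:2]*1000).astype(np.float32)))
E
```

```text
t 2.18 tcp [0.6174 0.1731 0.214 ] ytool deg 6.7 tilt [-0.001 -0.001] F [ 0.7 -0.2 -0.4] open cm 2.98 grip 0.0
ridge 173 [0.6205 0.1766 0.0267] ((620.605712890625, 176.94598388671875), (9.629317283630371, 26.954444885253906), 3.432861804962158)
[87 56 33] [168 142  98]
board ((522.1255493164062, -232.5023193359375), (374.20477294921875, 518.87890625), 3.630876064300537)
```

View pics/w1.png

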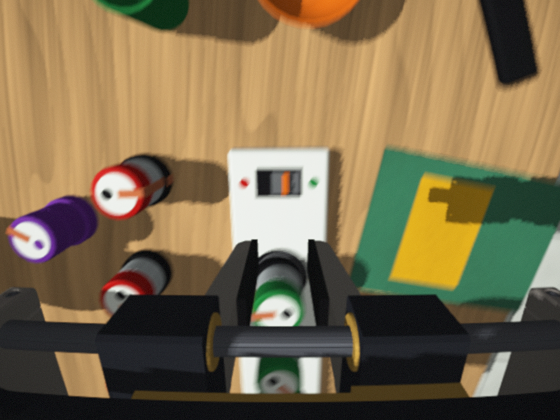

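The wrist view shows the ridge at (285,183), at the green-dot end, between the open fingers' line. It fits the dock geometry. I'll straddle it and push towards the robot.

>>> jog_arm(
  plan=[
    {"gripper": 3, "xyz": [0.1, 0.1, -4], "rotation": [0, 0, 0]},
    {"gripper": 3, "xyz": [0, 0, -4], "rotation": [0, 0, 0]},
    {"gripper": 3, "xyz": [0, 0, -4], "rotation": [0, 0, 0]},
    {"gripper": 3, "xyz": [0, 0, -4], "rotation": [0, 0, 0]},
    {"gripper": 3, "xyz": [0, 0, -1.8], "rotation": [0, 0, 0]},
  ],
)

```text
time: 2.65
tcp_pos: [0.6144, 0.171, 0.0308]
orientation: [-2.089, -2.341, 0.011]
force: [-0.5, -0.5, -0.4]
opening: 0.326
grip_force: 0.0
```

>>> jog_arm(
  plan=[
    {"gripper": 3, "xyz": [0, 0, -0.9], "rotation": [0, 0, 0]},
    {"gripper": 3, "xyz": [-0.5, -0.06, 0], "rotation": [0, 0, 0]},
    {"gripper": 3, "xyz": [-0.5, -0.06, 0], "rotation": [0, 0, 0]},
    {"gripper": 3, "xyz": [-0.5, -0.06, 0], "rotation": [0, 0, 0]},
    {"gripper": 3, "xyz": [-0.4, -0.05, 0], "rotation": [0, 0, 0]},
  ],
)

```text
time: 3.07
tcp_pos: [0.6004, 0.171, 0.0297]
orientation: [2.09, 2.342, 0.007]
force: [1.7, 0.6, -0.4]
opening: 0.331
grip_force: 1.0
```

>>> jog_arm(
  plan=[
    {"gripper": 3, "xyz": [-0.4, -0.05, 0], "rotation": [0, 0, 0]},
    {"gripper": 3, "xyz": [-0.3, -0.03, 0], "rotation": [0, 0, 0]},
    {"gripper": 3, "xyz": [0, 0, 0], "rotation": [0, 0, 0]},
  ],
)

```text
time: 3.32
tcp_pos: [0.5913, 0.1696, 0.0284]
orientation: [2.091, 2.344, -0.0]
force: [-0.2, 0.8, -0.4]
opening: 0.328
grip_force: 0.0
```

>>> jog_arm(
  plan=[
    {"gripper": 3, "xyz": [0, 0, 4], "rotation": [0, 0, 0]},
    {"gripper": 3, "xyz": [0, 0, 4], "rotation": [0, 0, 0]},
    {"gripper": 5, "xyz": [0, 0, 4], "rotation": [0, 0, 0]},
    {"gripper": 7, "xyz": [0, 0, 4], "rotation": [0, 0, 0]},
    {"gripper": 9.1, "xyz": [0, 0, 2], "rotation": [0, 0, 0]},
  ],
)

```text
time: 3.73
tcp_pos: [0.5934, 0.1709, 0.2131]
orientation: [2.089, 2.342, 0.008]
force: [-0.2, 0.4, -0.3]
opening: 0.522
grip_force: 0.0
```

```bash
python3 - <<'E'
from h import *
pose()
im,d,p=snap('wrist','w2'); X=cloud(d,p); np.savez('pics/w2.npz',im=im,X=X)
h=cv2.cvtColor(im,cv2.COLOR_RGB2HSV).astype(int)
m=(h[...,0]<22)&(h[...,0]>6)&(h[...,1]>140)&(h[...,2]>120)&(np.abs(X[...,2]-.03)<.01)&(np.hypot(X[...,0]-.61,X[...,1]-.17)<.04)
P=X[m]; print('ridge',len(P),P.mean(0).round(4))
# dock in wrist view w1
W=np.load('pics/w1.npz'); 
for nm,A in (('w1',W['X']),('w2',X)):
    m=(A[...,2]>.016)&(A[...,2]<.028)&(A[...,0]>.53)&(A[...,0]<.72)&(A[...,1]>.06)&(A[...,1]<.24)
    m=cv2.morphologyEx(m.astype(np.uint8),cv2.MORPH_OPEN,np.ones((7,7)))>0
    print(nm,cv2.minAreaRect((A[m][:,:2]*1000).astype(np.float32)),np.median(A[m][:,2]))
T=np.load('pics/top1.npz'); t=T['im'].astype(int); A=T['X']
m=np.zeros(t.shape[:2],np.uint8); m[170:310,372:442]=(t[170:310,372:442].sum(2)<260)
m=cv2.morphologyEx(m,cv2.MORPH_OPEN,np.ones((5,5))); n,l,st,_=cv2.connectedComponentsWithStats(m)
for i in range(1,n):
    if st[i,4]>500:
        P=A[(l==i)&(A[...,2]>.003)&(A[...,2]<.03)]
        print('board',st[i],cv2.minAreaRect((P[:,:2]*1000).astype(np.float32)),np.median(P[:,2]))
cv2.imwrite('pics/w2c.png',cv2.resize(im[100:250,200:400,::-1],None,fx=2,fy=2))
E
```

```text
t 3.73 tcp [0.5934 0.1709 0.2131] ytool deg 6.5 tilt [0.006 0.002] F [-0.2  0.4 -0.3] open cm 4.8 grip 0.0
ridge 151 [0.6023 0.1709 0.0282]
w1 ((614.749267578125, 134.45578002929688), (120.15742492675781, 155.1038818359375), 6.832344055175781) 0.02175488023958779
w2 ((614.665283203125, 136.82669067382812), (120.38665771484375, 151.74293518066406), 6.537662029266357) 0.021741393870551032
board [ 382  189   51  110 5409] ((508.4958190917969, -360.83160400390625), (149.17958068847656, 323.24420166015625), 88.76261901855469) 0.01290192134385575
```

View pics/w2c.png

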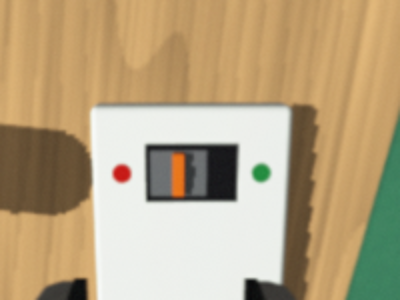

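The switch now sits at the red-dot end, so it is off. Next I move over the first green mill.

>>> jog_arm(
  plan=[
    {"gripper": 9.1, "xyz": [0.7, -3.2, 0], "rotation": [0, 0, 0]},
    {"gripper": 9.1, "xyz": [0.7, -3.2, 0], "rotation": [0, 0, 0]},
    {"gripper": 9.1, "xyz": [0.7, -3.2, 0.3], "rotation": [0, 0, 0]},
    {"gripper": 9.1, "xyz": [0.7, -3.2, 0.3], "rotation": [0, 0, 0]},
    {"gripper": 9.1, "xyz": [0, 0, 0], "rotation": [0, 0, 0]},
  ],
)

```text
time: 4.2
tcp_pos: [0.6215, 0.0325, 0.2133]
orientation: [2.101, 2.331, -0.005]
force: [-0.6, -0.7, -1.1]
opening: 0.923
grip_force: 0.0
```

```bash
cat >> h.py <<'E'
def top_fit(X,im,xy,ztop,rad=.06):
    """fit circle to the flat top near xy; strip yaw from copper pixels on it"""
    A=X; m=(np.abs(A[...,2]-ztop)<.006)&(np.hypot(A[...,0]-xy[0],A[...,1]-xy[1])<rad)
    m=cv2.morphologyEx(m.astype(np.uint8),cv2.MORPH_OPEN,np.ones((3,3)))
    n,l,st,_=cv2.connectedComponentsWithStats(m)
    if n<2: print('none'); return
    i=1+np.argmax(st[1:,4]); P=A[l==i]
    hull=cv2.convexHull((P[:,:2]*1000).astype(np.float32))
    (cx,cy),r=cv2.minEnclosingCircle(hull); e=cv2.fitEllipse(hull)
    h=cv2.cvtColor(im,cv2.COLOR_RGB2HSV).astype(int)
    # white disc of the cap
    c=np.array([cx,cy])/1000; rr=np.hypot(A[...,0]-c[0],A[...,1]-c[1])
    cop=(l==i)&(h[...,1]>90)&(h[...,0]>5)&(h[...,0]<22)&(rr<.027)&(rr>.006)
    Q=A[cop][:,:2]-c; yaw=np.degrees(np.arctan2(*np.median(Q,0)[::-1])) if len(Q) else None
    print('top c',np.round(c,4),'r',round(r,1),'ell',np.round(e[0],1),np.round(e[1],1),'z',P[:,2].mean().round(4),'n',len(P),'cop',len(Q),'yaw',yaw)
    return c
E
python3 - <<'E'
from h import *
pose()
im,d,p=snap('wrist','w3'); X=cloud(d,p); np.savez('pics/w3.npz',im=im,X=X)
top_fit(X,im,(.622,.044),.102); top_fit(X,im,(.636,-.06),.102)
E
```

```text
t 4.2 tcp [0.6215 0.0325 0.2133] ytool deg 5.9 tilt [ 0.    -0.005] F [-0.6 -0.7 -1.1] open cm 8.49 grip 0.0
top c [0.6232 0.0445] r 29.5 ell [623.5  45. ] [56.6 58.3] z 0.102 n 2780 cop 195 yaw -170.30135225797142
top c [ 0.6357 -0.0566] r 29.1 ell [635.9 -56.3] [57.  57.6] z 0.102 n 2106 cop 138 yaw -39.157469154229325
```

View pics/w3.png

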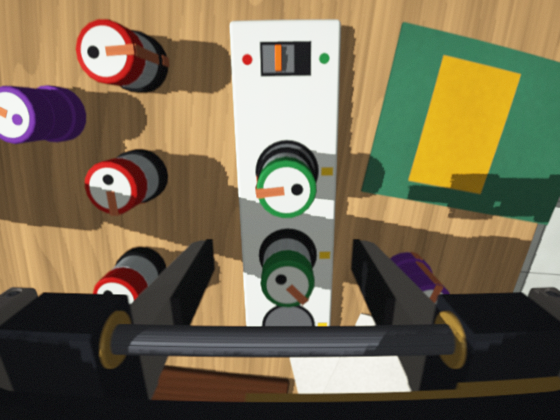

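The wrist view shows the first green mill's top at (287,188), near the pad's middle, and the fit gives radius 29 mm at height 102 mm, as it must be. Now I check that the arm has settled before going down.

>>> jog_arm(
  plan=[
    {"gripper": 9.1, "xyz": [0, 0, 0], "rotation": [0, 0, 0]},
    {"gripper": 9.1, "xyz": [0, 0, 0], "rotation": [0, 0, 0]},
  ],
)

```text
time: 4.42
tcp_pos: [0.6193, 0.0432, 0.2135]
orientation: [-2.089, -2.346, -0.0]
force: [-0.5, 0.2, 0.2]
opening: 0.99
grip_force: 0.0
```

>>> jog_arm(
  plan=[
    {"gripper": 9.1, "xyz": [0.4, 0.2, -2], "rotation": [0, 0, 0]},
    {"gripper": 9.1, "xyz": [0, 0, -4], "rotation": [0, 0, 0]},
    {"gripper": 9.1, "xyz": [0, 0, -4], "rotation": [0, 0, 0]},
    {"gripper": 9.1, "xyz": [0, 0, -4], "rotation": [0, 0, 0]},
    {"gripper": 9.1, "xyz": [0, 0, -2.1], "rotation": [0, 0, 0]},
  ],
)

```text
time: 4.83
tcp_pos: [0.6207, 0.0454, 0.0481]
orientation: [-2.085, -2.344, 0.006]
force: [-1.0, -0.7, -0.4]
opening: 0.991
grip_force: 0.0
```

>>> jog_arm(
  plan=[
    {"gripper": 9.1, "xyz": [0, 0, 0], "rotation": [0, 0, 0]},
    {"gripper": 5, "xyz": [0, 0, 0], "rotation": [0, 0, 0]},
    {"gripper": 5, "xyz": [0, 0, 0], "rotation": [0, 0, 0]},
    {"gripper": 5, "xyz": [0, 0, 0], "rotation": [0, 0, 0]},
    {"gripper": 5, "xyz": [0, 0, 0], "rotation": [0, 0, 0]},
  ],
)

```text
time: 5.25
tcp_pos: [0.6253, 0.0441, 0.0548]
orientation: [2.089, 2.343, 0.004]
force: [-0.8, 0.6, 0.1]
opening: 0.721
grip_force: 0.0
```

>>> jog_arm(
  plan=[
    {"gripper": 5, "xyz": [0, 0, 0], "rotation": [0, 0, 0]},
    {"gripper": 5, "xyz": [0, 0, 0], "rotation": [0, 0, 0]},
    {"gripper": 5, "xyz": [0, 0, 0], "rotation": [0, 0, 0]},
  ],
)

```text
time: 5.5
tcp_pos: [0.6245, 0.0436, 0.0541]
orientation: [2.091, 2.343, 0.001]
force: [-1.0, 0.4, 6.4]
opening: 0.625
grip_force: 30.0
```

>>> jog_arm(
  plan=[
    {"gripper": 5, "xyz": [0, 0, 1.5], "rotation": [0, 0, 0]},
    {"gripper": 5, "xyz": [0, 0, 3.5], "rotation": [0, 0, 0]},
    {"gripper": 5, "xyz": [0, 0, 3.5], "rotation": [0, 0, 0]},
    {"gripper": 5, "xyz": [0, 0, 2.6], "rotation": [0, 0, 0]},
    {"gripper": 5, "xyz": [-0.3, -1.5, 0], "rotation": [0, 0, 0]},
  ],
)

```text
time: 5.92
tcp_pos: [0.6245, 0.0335, 0.1709]
orientation: [2.082, 2.345, 0.016]
force: [0.6, 1.6, -2.5]
opening: 0.625
grip_force: 30.0
```

>>> jog_arm(
  plan=[
    {"gripper": 5, "xyz": [-0.45, -3.4, 0], "rotation": [0, 0, 0]},
    {"gripper": 5, "xyz": [-0.45, -3.4, 0], "rotation": [0, 0, 0]},
    {"gripper": 5, "xyz": [-0.45, -3.4, 0], "rotation": [0, 0, 0]},
    {"gripper": 5, "xyz": [-0.45, -3.4, 0], "rotation": [0, 0, 0]},
    {"gripper": 5, "xyz": [-0.45, -3.4, 0], "rotation": [0, 0, 0]},
  ],
)

```text
time: 6.33
tcp_pos: [0.5976, -0.1429, 0.1642]
orientation: [2.091, 2.344, -0.0]
force: [-0.4, 0.0, -3.1]
opening: 0.628
grip_force: 30.0
```

>>> jog_arm(
  plan=[
    {"gripper": 5, "xyz": [-0.45, -3.4, 0], "rotation": [0, 0, 0]},
    {"gripper": 5, "xyz": [-0.45, -3.4, 0], "rotation": [0, 0, 0]},
    {"gripper": 5, "xyz": [-0.45, -3.4, 0], "rotation": [0, 0, 0]},
    {"gripper": 5, "xyz": [-0.45, -3.4, 0], "rotation": [0, 0, 0]},
    {"gripper": 5, "xyz": [-0.45, -3.4, 0], "rotation": [0, 0, 0]},
  ],
)

```text
time: 6.75
tcp_pos: [0.575, -0.313, 0.1642]
orientation: [-2.091, -2.344, 0.0]
force: [0.2, -0.1, -3.1]
opening: 0.629
grip_force: 30.0
```

>>> jog_arm(
  plan=[
    {"gripper": 5, "xyz": [-0.45, -3, 0], "rotation": [0, 0, 0]},
    {"gripper": 5, "xyz": [-0.2, -1.9, 0], "rotation": [0, 0, 0]},
    {"gripper": 5, "xyz": [0, 0, 0], "rotation": [0, 0, 0]},
    {"gripper": 5, "xyz": [0, 0, 0], "rotation": [0, 0, 0]},
  ],
)

```text
time: 7.08
tcp_pos: [0.5683, -0.3618, 0.1636]
orientation: [-2.095, -2.34, 0.0]
force: [0.5, 0.7, -2.6]
opening: 0.626
grip_force: 30.0
```

>>> jog_arm(
  plan=[
    {"gripper": 5, "xyz": [0, 0, -3.5], "rotation": [0, 0, 0]},
    {"gripper": 5, "xyz": [0, 0, -3.5], "rotation": [0, 0, 0]},
    {"gripper": 5, "xyz": [0, 0, -2.5], "rotation": [0, 0, 0]},
    {"gripper": 5, "xyz": [0, 0, -1], "rotation": [0, 0, 0]},
    {"gripper": 5, "xyz": [0, 0, -0.5], "rotation": [0, 0, 0]},
  ],
)

```text
time: 7.5
tcp_pos: [0.5689, -0.358, 0.0519]
orientation: [-2.087, -2.344, -0.0]
force: [0.0, 0.0, -2.7]
opening: 0.626
grip_force: 30.0
```

>>> jog_arm(
  plan=[
    {"gripper": 5, "xyz": [0, 0, -0.4], "rotation": [0, 0, 0]},
    {"gripper": 5, "xyz": [0, 0, -0.3], "rotation": [0, 0, 0]},
    {"gripper": 5, "xyz": [0, 0, -0.1], "rotation": [0, 0, 0]},
    {"gripper": 5, "xyz": [0, 0, 0], "rotation": [0, 0, 0]},
  ],
)

```text
time: 7.83
tcp_pos: [0.5702, -0.3605, 0.0468]
orientation: [2.09, 2.343, 0.001]
force: [0.7, 0.3, -2.9]
opening: 0.63
grip_force: 30.0
```

>>> jog_arm(
  plan=[
    {"gripper": 5, "xyz": [0, 0, -0.2], "rotation": [0, 0, 0]},
    {"gripper": 5, "xyz": [0, 0, -0.1], "rotation": [0, 0, 0]},
    {"gripper": 6.5, "xyz": [0, 0, 0], "rotation": [0, 0, 0]},
    {"gripper": 9.1, "xyz": [0, 0, 0], "rotation": [0, 0, 0]},
    {"gripper": 9.1, "xyz": [0, 0, 0], "rotation": [0, 0, 0]},
  ],
)

```text
time: 8.25
tcp_pos: [0.5698, -0.3606, 0.0431]
orientation: [2.091, 2.343, 0.0]
force: [-0.9, -0.1, -0.3]
opening: 0.822
grip_force: 0.0
```

>>> jog_arm(
  plan=[
    {"gripper": 9.1, "xyz": [0, 0, 0], "rotation": [0, 0, 0]},
    {"gripper": 9.1, "xyz": [0, 0, 2], "rotation": [0, 0, 0]},
    {"gripper": 9.1, "xyz": [0, 0, 4], "rotation": [0, 0, 0]},
    {"gripper": 9.1, "xyz": [0, 0, 4], "rotation": [0, 0, 0]},
    {"gripper": 9.1, "xyz": [0, 0, 4], "rotation": [0, 0, 0]},
  ],
)

```text
time: 8.67
tcp_pos: [0.5691, -0.3599, 0.1838]
orientation: [-2.09, -2.344, -0.0]
force: [0.9, -0.7, -0.2]
opening: 0.989
grip_force: 0.0
```

>>> jog_arm(
  plan=[
    {"gripper": 9.1, "xyz": [0, 0, 3], "rotation": [0, 0, 0]},
    {"gripper": 9.1, "xyz": [0, 0, 0], "rotation": [0, 0, 0]},
  ],
)

```text
time: 8.83
tcp_pos: [0.5732, -0.3616, 0.2208]
orientation: [2.083, 2.335, 0.004]
force: [1.0, -0.0, 1.0]
opening: 0.992
grip_force: 0.0
```

```bash
python3 - <<'E'
from h import *
pose()
im,d,p=snap('wrist','w4'); X=cloud(d,p)
top_fit(X,im,(.57,-.36),.092)
im,d,p=snap('top','t4'); X=cloud(d,p)
for o in mills(im,X):
    if sum(o[1].values())>30 and o[0][0]>.3: print(o)
E
```

```text
t 8.83 tcp [ 0.5732 -0.3616  0.2208] ytool deg 6.5 tilt [ 0.011 -0.006] F [ 1. -0.  1.] open cm 9.13 grip 0.0
top c [ 0.5694 -0.3598] r 29.5 ell [ 569.7 -359.5] [56.8 58.1] z 0.092 n 2432 cop 166 yaw -168.80320500745327
(array([ 0.8047, -0.0825,  0.0848,  0.0286]), {'red': 0, 'green': 0, 'purple': 68}, (np.float64(316.0), np.float64(136.0)))
(array([ 0.6343, -0.0591,  0.1062,  0.0291]), {'red': 0, 'green': 69, 'purple': 0}, (np.float64(308.0), np.float64(192.0)))
(array([ 0.569 , -0.3599,  0.0966,  0.0287]), {'red': 0, 'green': 70, 'purple': 0}, (np.float64(414.0), np.float64(218.0)))
(array([0.4594, 0.359 , 0.0971, 0.0384]), {'red': 0, 'green': 235, 'purple': 0}, (np.float64(156.0), np.float64(250.0)))
(array([0.4432, 0.1526, 0.0847, 0.0287]), {'red': 81, 'green': 0, 'purple': 0}, (np.float64(230.0), np.float64(258.0)))
(array([0.4407, 0.0208, 0.0847, 0.0286]), {'red': 81, 'green': 0, 'purple': 0}, (np.float64(278.0), np.float64(260.0)))
(array([ 0.4411, -0.1132,  0.0854,  0.0292]), {'red': 75, 'green': 0, 'purple': 0}, (np.float64(326.0), np.float64(263.0)))
(array([0.34  , 0.0874, 0.0846, 0.0289]), {'red': 0, 'green': 0, 'purple': 55}, (np.float64(252.0), np.float64(297.0)))
```

First green mill stands upright on the board, where intended. Now the second.

>>> jog_arm(
  plan=[
    {"gripper": 9.1, "xyz": [0.7, 3.4, 0], "rotation": [0, 0, 0]},
    {"gripper": 9.1, "xyz": [0.7, 3.4, 0], "rotation": [0, 0, 0]},
    {"gripper": 9.1, "xyz": [0.7, 3.4, 0], "rotation": [0, 0, 0]},
    {"gripper": 9.1, "xyz": [0.7, 3.4, 0], "rotation": [0, 0, 0]},
    {"gripper": 9.1, "xyz": [0.7, 3.4, 0], "rotation": [0, 0, 0]},
  ],
)

```text
time: 9.35
tcp_pos: [0.6033, -0.1887, 0.2104]
orientation: [-2.09, -2.342, 0.002]
force: [0.7, 0.3, -0.5]
opening: 0.993
grip_force: 0.0
```

>>> jog_arm(
  plan=[
    {"gripper": 9.1, "xyz": [0.8, 3.4, 0], "rotation": [0, 0, 0]},
    {"gripper": 9.1, "xyz": [0.8, 3.4, 0], "rotation": [0, 0, 0]},
    {"gripper": 9.1, "xyz": [0.8, 3.4, 0], "rotation": [0, 0, 0]},
    {"gripper": 9.1, "xyz": [0.8, 3.2, 0], "rotation": [0, 0, 0]},
    {"gripper": 9.1, "xyz": [0, 0, 0], "rotation": [0, 0, 0]},
  ],
)

```text
time: 9.77
tcp_pos: [0.6361, -0.0467, 0.211]
orientation: [-2.075, -2.352, -0.004]
force: [-0.3, 1.6, 0.4]
opening: 0.987
grip_force: 0.0
```

>>> jog_arm(
  plan=[
    {"gripper": 9.1, "xyz": [0, 0, 0], "rotation": [0, 0, 0]},
    {"gripper": 9.1, "xyz": [0, 0, 0], "rotation": [0, 0, 0]},
  ],
)

```text
time: 9.93
tcp_pos: [0.6356, -0.057, 0.2108]
orientation: [-2.09, -2.343, 0.004]
force: [-0.3, -0.8, -0.0]
opening: 0.99
grip_force: 0.0
```

Well aligned; descend 15.8 cm and grasp.

>>> jog_arm(
  plan=[
    {"gripper": 9.1, "xyz": [0, 0, -3], "rotation": [0, 0, 0]},
    {"gripper": 9.1, "xyz": [0, 0, -4], "rotation": [0, 0, 0]},
    {"gripper": 9.1, "xyz": [0, 0, -4], "rotation": [0, 0, 0]},
    {"gripper": 9.1, "xyz": [0, 0, -3.3], "rotation": [0, 0, 0]},
    {"gripper": 9.1, "xyz": [0, 0, -1.5], "rotation": [0, 0, 0]},
  ],
)

```text
time: 10.35
tcp_pos: [0.6325, -0.0592, 0.049]
orientation: [-2.091, -2.337, 0.009]
force: [-0.5, -0.6, -0.8]
opening: 0.99
grip_force: 0.0
```

>>> jog_arm(
  plan=[
    {"gripper": 9.1, "xyz": [0, 0, 0], "rotation": [0, 0, 0]},
    {"gripper": 5, "xyz": [0, 0, 0], "rotation": [0, 0, 0]},
    {"gripper": 5, "xyz": [0, 0, 0], "rotation": [0, 0, 0]},
    {"gripper": 5, "xyz": [0, 0, 0], "rotation": [0, 0, 0]},
    {"gripper": 5, "xyz": [0, 0, 0], "rotation": [0, 0, 0]},
  ],
)

```text
time: 10.77
tcp_pos: [0.6378, -0.0565, 0.0568]
orientation: [2.09, 2.342, 0.003]
force: [-0.1, 0.0, -0.5]
opening: 0.726
grip_force: 0.0
```

>>> jog_arm(
  plan=[
    {"gripper": 5, "xyz": [0, 0, 0], "rotation": [0, 0, 0]},
    {"gripper": 5, "xyz": [0, 0, 0], "rotation": [0, 0, 0]},
    {"gripper": 5, "xyz": [0, 0, 0], "rotation": [0, 0, 0]},
  ],
)

```text
time: 11.02
tcp_pos: [0.6369, -0.0565, 0.056]
orientation: [2.091, 2.343, 0.0]
force: [-2.7, -0.2, 6.5]
opening: 0.622
grip_force: 30.0
```

>>> jog_arm(
  plan=[
    {"gripper": 5, "xyz": [0, 0, 1.5], "rotation": [0, 0, 0]},
    {"gripper": 5, "xyz": [0, 0, 3.5], "rotation": [0, 0, 0]},
    {"gripper": 5, "xyz": [0, 0, 3.5], "rotation": [0, 0, 0]},
    {"gripper": 5, "xyz": [0, 0, 2.5], "rotation": [0, 0, 0]},
    {"gripper": 5, "xyz": [-0.8, -1.4, 0], "rotation": [0, 0, 0]},
  ],
)

```text
time: 11.43
tcp_pos: [0.633, -0.0659, 0.172]
orientation: [2.081, 2.344, 0.015]
force: [1.3, 0.8, -0.0]
opening: 0.626
grip_force: 30.0
```

>>> jog_arm(
  plan=[
    {"gripper": 5, "xyz": [-1.7, -2.8, 0], "rotation": [0, 0, 0]},
    {"gripper": 5, "xyz": [-1.7, -2.8, 0], "rotation": [0, 0, 0]},
    {"gripper": 5, "xyz": [-1.7, -2.8, 0], "rotation": [0, 0, 0]},
    {"gripper": 5, "xyz": [-1.7, -2.8, 0], "rotation": [0, 0, 0]},
    {"gripper": 5, "xyz": [-1.7, -2.8, 0], "rotation": [0, 0, 0]},
  ],
)

```text
time: 11.85
tcp_pos: [0.5424, -0.2113, 0.1653]
orientation: [2.09, 2.345, -0.0]
force: [-0.1, -0.9, -2.6]
opening: 0.628
grip_force: 30.0
```

>>> jog_arm(
  plan=[
    {"gripper": 5, "xyz": [-1.7, -2.8, 0], "rotation": [0, 0, 0]},
    {"gripper": 5, "xyz": [-1.7, -2.8, 0], "rotation": [0, 0, 0]},
    {"gripper": 5, "xyz": [-1.7, -2.8, 0], "rotation": [0, 0, 0]},
    {"gripper": 5, "xyz": [-1.7, -2.8, 0], "rotation": [0, 0, 0]},
    {"gripper": 5, "xyz": [-1.7, -2.8, 0], "rotation": [0, 0, 0]},
  ],
)

```text
time: 12.27
tcp_pos: [0.4574, -0.3514, 0.1654]
orientation: [2.091, 2.344, -0.0]
force: [-0.2, 0.3, -1.7]
opening: 0.626
grip_force: 30.0
```

>>> jog_arm(
  plan=[
    {"gripper": 5, "xyz": [-0.9, -1, 0], "rotation": [0, 0, 0]},
    {"gripper": 5, "xyz": [0, 0, 0], "rotation": [0, 0, 0]},
    {"gripper": 5, "xyz": [0, 0, 0], "rotation": [0, 0, 0]},
  ],
)

```text
time: 12.52
tcp_pos: [0.4492, -0.3603, 0.165]
orientation: [2.093, 2.343, 0.001]
force: [-0.4, 1.5, -2.0]
opening: 0.625
grip_force: 30.0
```

>>> jog_arm(
  plan=[
    {"gripper": 5, "xyz": [0, 0, -3.5], "rotation": [0, 0, 0]},
    {"gripper": 5, "xyz": [0, 0, -3.5], "rotation": [0, 0, 0]},
    {"gripper": 5, "xyz": [0, 0, -2.5], "rotation": [0, 0, 0]},
    {"gripper": 5, "xyz": [0, 0, -1], "rotation": [0, 0, 0]},
    {"gripper": 5, "xyz": [0, 0, -0.5], "rotation": [0, 0, 0]},
  ],
)

```text
time: 12.93
tcp_pos: [0.45, -0.3578, 0.0533]
orientation: [-2.086, -2.345, -0.002]
force: [0.8, -0.4, -2.6]
opening: 0.628
grip_force: 30.0
```

>>> jog_arm(
  plan=[
    {"gripper": 5, "xyz": [0, 0, -0.4], "rotation": [0, 0, 0]},
    {"gripper": 5, "xyz": [0, 0, -0.3], "rotation": [0, 0, 0]},
    {"gripper": 5, "xyz": [0, 0, -0.1], "rotation": [0, 0, 0]},
    {"gripper": 5, "xyz": [0, 0, -0.1], "rotation": [0, 0, 0]},
  ],
)

```text
time: 13.27
tcp_pos: [0.4502, -0.3607, 0.0467]
orientation: [2.09, 2.343, 0.0]
force: [-0.2, -0.7, -1.7]
opening: 0.628
grip_force: 30.0
```

>>> jog_arm(
  plan=[
    {"gripper": 5, "xyz": [0, 0, -0.1], "rotation": [0, 0, 0]},
    {"gripper": 6.5, "xyz": [0, 0, 0], "rotation": [0, 0, 0]},
    {"gripper": 9.1, "xyz": [0, 0, 0], "rotation": [0, 0, 0]},
    {"gripper": 9.1, "xyz": [0, 0, 0], "rotation": [0, 0, 0]},
    {"gripper": 9.1, "xyz": [0, 0, 0], "rotation": [0, 0, 0]},
  ],
)

```text
time: 13.68
tcp_pos: [0.4496, -0.3605, 0.0449]
orientation: [2.091, 2.344, -0.0]
force: [0.4, 0.5, 0.6]
opening: 0.896
grip_force: 0.0
```

>>> jog_arm(
  plan=[
    {"gripper": 9.1, "xyz": [0, 0, 2], "rotation": [0, 0, 0]},
    {"gripper": 9.1, "xyz": [0, 0, 4], "rotation": [0, 0, 0]},
    {"gripper": 9.1, "xyz": [0, 0, 4], "rotation": [0, 0, 0]},
    {"gripper": 9.1, "xyz": [0, 0, 4], "rotation": [0, 0, 0]},
    {"gripper": 9.1, "xyz": [0, 0, 2.5], "rotation": [0, 0, 0]},
  ],
)

```text
time: 14.1
tcp_pos: [0.4508, -0.3608, 0.2138]
orientation: [2.088, 2.341, 0.0]
force: [0.3, -1.1, -0.3]
opening: 0.988
grip_force: 0.0
```

>>> jog_arm(
  plan=[
    {"gripper": 9.1, "xyz": [-0.1, 3, 0], "rotation": [0, 0, -0.11]},
    {"gripper": 9.1, "xyz": [-0.1, 3, 0], "rotation": [0, 0, -0.11]},
    {"gripper": 9.1, "xyz": [-0.1, 3, 0], "rotation": [0, 0, -0.11]},
    {"gripper": 9.1, "xyz": [-0.1, 3, 0], "rotation": [0, 0, -0.11]},
    {"gripper": 9.1, "xyz": [-0.1, 3, 0], "rotation": [0, 0, -0.11]},
  ],
)

```text
time: 14.52
tcp_pos: [0.4441, -0.209, 0.2098]
orientation: [2.654, 1.68, 0.0]
force: [1.4, -0.0, 0.4]
opening: 0.987
grip_force: 0.0
```

>>> jog_arm(
  plan=[
    {"gripper": 9.1, "xyz": [-0.1, 3, 0], "rotation": [0, 0, -0.11]},
    {"gripper": 9.1, "xyz": [-0.1, 3, 0], "rotation": [0, 0, -0.11]},
    {"gripper": 9.1, "xyz": [-0.1, 3, 0], "rotation": [0, 0, -0.11]},
    {"gripper": 9.1, "xyz": [0, 0.6, 0], "rotation": [0, 0, 0]},
    {"gripper": 9.1, "xyz": [0, 0, 0], "rotation": [0, 0, 0]},
  ],
)

```text
time: 14.93
tcp_pos: [0.4416, -0.1122, 0.21]
orientation: [2.886, 1.239, 0.001]
force: [-0.1, -0.4, 1.0]
opening: 0.991
grip_force: 0.0
```

>>> jog_arm(
  plan=[
    {"gripper": 9.1, "xyz": [0, 0, 0], "rotation": [0, 0, 0]},
    {"gripper": 9.1, "xyz": [0, 0, 0], "rotation": [0, 0, 0]},
  ],
)

```text
time: 15.1
tcp_pos: [0.4415, -0.1158, 0.2096]
orientation: [2.891, 1.229, -0.0]
force: [0.6, -0.3, -0.1]
opening: 0.988
grip_force: 0.0
```

```bash
cat >> h.py <<'E'
def survey(fn=None):
    im,d,p=snap('top',fn); X=cloud(d,p)
    for o in mills(im,X):
        if o[1]['red']+o[1]['green']>30 and o[0][0]>.3: print(o)
E
python3 - <<'E'
from h import *
pose()
im,d,p=snap('wrist','w5'); X=cloud(d,p)
top_fit(X,im,(.441,-.114),.080)
survey()
E
```

```text
t 15.1 tcp [ 0.4415 -0.1158  0.2096] ytool deg -43.9 tilt [ 0. -0.] F [ 0.6 -0.3 -0.1] open cm 9.09 grip 0.0
top c [ 0.4393 -0.1124] r 29.5 ell [ 439.3 -111.9] [56.9 57.9] z 0.08 n 2407 cop 174 yaw -36.77710339462427
(array([ 0.5689, -0.3596,  0.0969,  0.0286]), {'red': 0, 'green': 70, 'purple': 0}, (np.float64(414.0), np.float64(218.0)))
(array([0.4593, 0.3593, 0.0974, 0.0383]), {'red': 0, 'green': 234, 'purple': 0}, (np.float64(156.0), np.float64(250.0)))
(array([0.4417, 0.1531, 0.0846, 0.0288]), {'red': 74, 'green': 0, 'purple': 0}, (np.float64(230.0), np.float64(258.0)))
(array([ 0.4505, -0.3606,  0.097 ,  0.0303]), {'red': 0, 'green': 98, 'purple': 0}, (np.float64(414.0), np.float64(260.0)))
(array([0.4412, 0.0207, 0.0848, 0.0287]), {'red': 79, 'green': 0, 'purple': 0}, (np.float64(278.0), np.float64(260.0)))
```

View pics/w5.png

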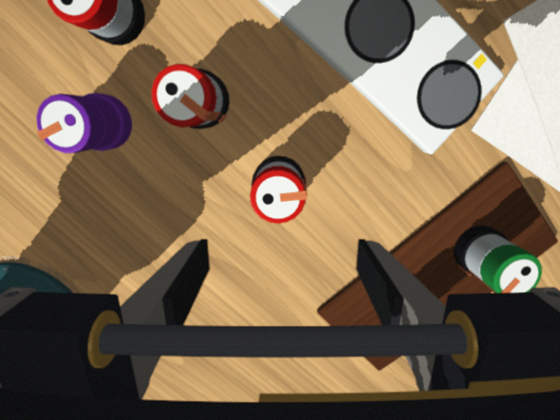

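Both green mills are on the board. In the wrist view the third red mill's cap is at (278,195) with its pointer to (305,196), nearly along the fingers' line. I'll refine the pointer angle.

```bash
cat >> h.py <<'E'
def yaw_of(X,im,c,ztop):
    c=np.array(c); h=cv2.cvtColor(im,cv2.COLOR_RGB2HSV).astype(int); q=X[...,:2]-c; rr=np.hypot(q[...,0],q[...,1])
    on=(np.abs(X[...,2]-ztop)<.006)
    cop=on&(h[...,1]>100)&(h[...,0]>4)&(h[...,0]<20)&(rr<.0215)&(rr>.002)
    n,l,st,_=cv2.connectedComponentsWithStats(cop.astype(np.uint8)); i=1+np.argmax(st[1:,4]); Q=q[l==i]
    vx,vy,x0,y0=cv2.fitLine((Q*1000).astype(np.float32),cv2.DIST_L2,0,.01,.01).ravel()
    a=np.degrees(np.arctan2(vy,vx)); m=Q.mean(0)
    if vx*m[0]+vy*m[1]<0: a+=180
    print('line yaw',round((a+180)%360-180,1),'centroid yaw',np.degrees(np.arctan2(m[1],m[0])).round(1),'n',len(Q),'mean mm',(m*1000).round(1),'side off mm',round(x0*vy-y0*vx,1))
E
python3 - <<'E'
from h import *
im,d,p=snap('wrist'); X=cloud(d,p); np.savez('pics/w5.npz',im=im,X=X)
c=top_fit(X,im,(.441,-.114),.080); yaw_of(X,im,(.4392,-.1121),.08)
E
```

```text
top c [ 0.4397 -0.1123] r 29.5 ell [ 439.5 -111.7] [56.4 58. ] z 0.08 n 2415 cop 175 yaw -38.11049167647053
line yaw -39.1 centroid yaw -37.6 n 144 mean mm [ 9.5 -7.3] side off mm -0.3
```

>>> jog_arm(
  plan=[
    {"gripper": 9.1, "xyz": [-0.2, 0.4, -3], "rotation": [0, 0, 0.085]},
    {"gripper": 9.1, "xyz": [0, 0, -4], "rotation": [0, 0, 0]},
    {"gripper": 9.1, "xyz": [0, 0, -4], "rotation": [0, 0, 0]},
    {"gripper": 9.1, "xyz": [0, 0, -4], "rotation": [0, 0, 0]},
    {"gripper": 9.1, "xyz": [0, 0, -2], "rotation": [0, 0, 0]},
  ],
)

```text
time: 15.67
tcp_pos: [0.4368, -0.1107, 0.0357]
orientation: [-2.833, -1.348, 0.006]
force: [-0.5, 0.6, -0.0]
opening: 0.991
grip_force: 0.0
```

>>> jog_arm(
  plan=[
    {"gripper": 9.1, "xyz": [0, 0, -0.7], "rotation": [0, 0, 0]},
    {"gripper": 7, "xyz": [0, 0, 0], "rotation": [0, 0, 0]},
    {"gripper": 5, "xyz": [0, 0, 0], "rotation": [0, 0, 0]},
    {"gripper": 5, "xyz": [0, 0, 0], "rotation": [0, 0, 0]},
    {"gripper": 5, "xyz": [0, 0, 0], "rotation": [0, 0, 0]},
  ],
)

```text
time: 16.08
tcp_pos: [0.4408, -0.1108, 0.0341]
orientation: [2.834, 1.35, 0.004]
force: [0.2, 0.6, -0.1]
opening: 0.724
grip_force: 0.0
```

>>> jog_arm(
  plan=[
    {"gripper": 5, "xyz": [0, 0, 0], "rotation": [0, 0, 0]},
    {"gripper": 5, "xyz": [0, 0, 0], "rotation": [0, 0, 0]},
    {"gripper": 5, "xyz": [0, 0, 0], "rotation": [0, 0, 0]},
    {"gripper": 5, "xyz": [0, 0, 0], "rotation": [0, 0, 0]},
  ],
)

```text
time: 16.42
tcp_pos: [0.4402, -0.1107, 0.0338]
orientation: [2.834, 1.351, 0.002]
force: [-1.3, 0.2, 8.2]
opening: 0.622
grip_force: 30.0
```

```bash
python3 -c "
from h import *
pose()"
```

```text
t 16.42 tcp [ 0.4402 -0.1107  0.0338] ytool deg -39.0 tilt [ 0.002 -0.001] F [-1.3  0.2  8.2] open cm 5.73 grip 30.0
```

>>> jog_arm(
  plan=[
    {"gripper": 5, "xyz": [0, 0, 1.5], "rotation": [0, 0, 0]},
    {"gripper": 5, "xyz": [0, 0, 3.5], "rotation": [0, 0, 0]},
    {"gripper": 5, "xyz": [0, 0, 3], "rotation": [0, 0, 0]},
    {"gripper": 5, "xyz": [0, 0, 1], "rotation": [0, 0, 0]},
    {"gripper": 5, "xyz": [1.5, -0.4, 0], "rotation": [0, 0, 0.05]},
  ],
)

```text
time: 16.83
tcp_pos: [0.4536, -0.1146, 0.1249]
orientation: [2.798, 1.421, 0.0]
force: [-0.4, -0.7, -3.5]
opening: 0.625
grip_force: 30.0
```

>>> jog_arm(
  plan=[
    {"gripper": 5, "xyz": [2.6, -0.75, 0], "rotation": [0, 0, 0.1]},
    {"gripper": 5, "xyz": [2.6, -0.75, 0], "rotation": [0, 0, 0.1]},
    {"gripper": 5, "xyz": [2.6, -0.75, 0], "rotation": [0, 0, 0.1]},
    {"gripper": 5, "xyz": [2.6, -0.75, 0], "rotation": [0, 0, 0.1]},
    {"gripper": 5, "xyz": [2.6, -0.75, 0], "rotation": [0, 0, 0.1]},
  ],
)

```text
time: 17.25
tcp_pos: [0.5848, -0.1525, 0.1215]
orientation: [-2.357, -2.076, 0.002]
force: [0.2, -0.2, -2.6]
opening: 0.629
grip_force: 30.0
```

>>> jog_arm(
  plan=[
    {"gripper": 5, "xyz": [2.6, -0.75, 0], "rotation": [0, 0, 0.1]},
    {"gripper": 5, "xyz": [2.6, -0.75, 0], "rotation": [0, 0, 0.1]},
    {"gripper": 5, "xyz": [1.3, -0.3, 0], "rotation": [0, 0, 0.045]},
    {"gripper": 5, "xyz": [0, 0, 0], "rotation": [0, 0, 0]},
    {"gripper": 5, "xyz": [0, 0, 0], "rotation": [0, 0, 0]},
  ],
)

```text
time: 17.67
tcp_pos: [0.6485, -0.1696, 0.1209]
orientation: [-2.091, -2.341, 0.001]
force: [-0.6, -0.6, -1.9]
opening: 0.627
grip_force: 30.0
```

```bash
python3 - <<'E'
from h import *
pose()
im,d,p=snap('wrist','w6'); X=cloud(d,p)
c=top_fit(X,im,(.65,-.17),.13,.08)
if c is not None: yaw_of(X,im,c,.13)
E
```

```text
t 17.67 tcp [ 0.6485 -0.1696  0.1209] ytool deg 6.5 tilt [-0.002  0.001] F [-0.6 -0.6 -1.9] open cm 5.77 grip 30.0
top c [ 0.6463 -0.1542] r 22.5 ell [ 648.3 -167.9] [50.8 53.7] z 0.1301 n 455 cop 0 yaw NoneTraceback (most recent call last):
  File "<stdin>", line 5, in <module>
  File "h.py", line 57, in yaw_of
    n,l,st,_=cv2.connectedComponentsWithStats(cop.astype(np.uint8)); i=1+np.argmax(st[1:,4]); Q=q[l==i]
                                                                         ~~~~~~~~~^^^^^^^^^^
    return _wrapfunc(a, 'argmax', axis=axis, out=out, **kwds)
    return bound(*args, **kwds)
ValueError: attempt to get argmax of an empty sequence
```

>>> jog_arm(
  plan=[
    {"gripper": 5, "xyz": [0.1, 0, -2.5], "rotation": [0, 0, 0]},
    {"gripper": 5, "xyz": [0, 0, -2], "rotation": [0, 0, 0]},
    {"gripper": 5, "xyz": [0, 0, -1], "rotation": [0, 0, 0]},
    {"gripper": 5, "xyz": [0, 0, -0.5], "rotation": [0, 0, 0]},
    {"gripper": 5, "xyz": [0, 0, -0.2], "rotation": [0, 0, 0]},
  ],
)

```text
time: 18.13
tcp_pos: [0.6495, -0.1696, 0.06]
orientation: [-2.091, -2.343, 0.001]
force: [-0.2, -0.1, -2.5]
opening: 0.628
grip_force: 30.0
```

>>> jog_arm(
  plan=[
    {"gripper": 5, "xyz": [0, 0, -0.2], "rotation": [0, 0, 0]},
    {"gripper": 5, "xyz": [0, 0, -0.1], "rotation": [0, 0, 0]},
    {"gripper": 5, "xyz": [0, 0, 0], "rotation": [0, 0, 0]},
    {"gripper": 5, "xyz": [0, 0, 0], "rotation": [0, 0, 0]},
  ],
)

```text
time: 18.47
tcp_pos: [0.6509, -0.1699, 0.0584]
orientation: [2.091, 2.343, 0.001]
force: [0.6, 0.5, -2.2]
opening: 0.627
grip_force: 30.0
```

>>> jog_arm(
  plan=[
    {"gripper": 5, "xyz": [-0.1, 0, -0.2], "rotation": [0, 0, 0]},
    {"gripper": 5, "xyz": [0, 0, -0.1], "rotation": [0, 0, 0]},
    {"gripper": 6.2, "xyz": [0, 0, 0], "rotation": [0, 0, 0]},
    {"gripper": 7, "xyz": [0, 0, 0], "rotation": [0, 0, 0]},
    {"gripper": 9.1, "xyz": [0, 0, 0], "rotation": [0, 0, 0]},
  ],
)

```text
time: 18.88
tcp_pos: [0.6497, -0.1699, 0.0549]
orientation: [2.091, 2.344, 0.001]
force: [-0.9, -0.1, -0.1]
opening: 0.792
grip_force: 0.0
```

>>> jog_arm(
  plan=[
    {"gripper": 9.1, "xyz": [0, 0, 0], "rotation": [0, 0, 0]},
    {"gripper": 9.1, "xyz": [0, 0, 2], "rotation": [0, 0, 0]},
    {"gripper": 9.1, "xyz": [0, 0, 4], "rotation": [0, 0, 0]},
    {"gripper": 9.1, "xyz": [0, 0, 4], "rotation": [0, 0, 0]},
    {"gripper": 9.1, "xyz": [0, 0, 4], "rotation": [0, 0, 0]},
  ],
)

```text
time: 19.3
tcp_pos: [0.649, -0.1696, 0.1958]
orientation: [-2.09, -2.344, 0.0]
force: [1.6, -0.9, -0.5]
opening: 0.987
grip_force: 0.0
```

>>> jog_arm(
  plan=[
    {"gripper": 9.1, "xyz": [0, 0, 1], "rotation": [0, 0, 0]},
    {"gripper": 9.1, "xyz": [0, 0, 0], "rotation": [0, 0, 0]},
    {"gripper": 9.1, "xyz": [0, 0, 0], "rotation": [0, 0, 0]},
  ],
)

```text
time: 19.55
tcp_pos: [0.6492, -0.1701, 0.2044]
orientation: [2.091, 2.344, -0.001]
force: [-0.2, -0.8, -0.4]
opening: 0.989
grip_force: 0.0
```

```bash
cat >> h.py <<'E'
DC=np.array([.6295,.0025]); YW=np.radians(6.65); EX=np.array([np.cos(YW),np.sin(YW)]); EY=np.array([-EX[1],EX[0]])
def look(xy,z,fn=None):
    s,_=pose(); im,d,p=snap('wrist',fn); X=cloud(d,p); c=top_fit(X,im,xy,z)
    if c is not None:
        yaw_of(X,im,c,z); e=c-DC; print('in dock frame mm',round(e@EX*1000,1),round(e@EY*1000,1))
E
python3 - <<'E'
from h import *
look((.65,-.171),.102,'w7'); survey()
E
```

```text
t 19.55 tcp [ 0.6492 -0.1701  0.2044] ytool deg 6.5 tilt [ 0.    -0.001] F [-0.2 -0.8 -0.4] open cm 9.1 grip 0.0
top c [ 0.6503 -0.1716] r 29.3 ell [ 650.1 -171.2] [56.7 57.8] z 0.102 n 2830 cop 210 yaw 8.895876152421895
line yaw 9.3 centroid yaw 9.2 n 175 mean mm [11.9  1.9] side off mm 0.0
in dock frame mm 0.5 -175.4
(array([ 0.6494, -0.1661,  0.1061,  0.0287]), {'red': 59, 'green': 0, 'purple': 0}, (np.float64(344.0), np.float64(188.0)))
(array([0.4589, 0.3591, 0.0979, 0.0384]), {'red': 0, 'green': 238, 'purple': 0}, (np.float64(156.0), np.float64(250.0)))
(array([0.4434, 0.1532, 0.0846, 0.0283]), {'red': 79, 'green': 0, 'purple': 0}, (np.float64(230.0), np.float64(258.0)))
(array([0.4412, 0.0207, 0.0846, 0.0286]), {'red': 86, 'green': 0, 'purple': 0}, (np.float64(278.0), np.float64(260.0)))
```

View pics/w7.png

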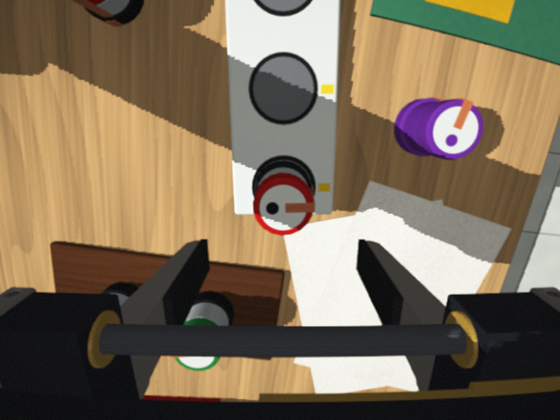

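Red mill one stands on the end pad, about 0.6 mm off centre with its yaw within 3° (cap at (284,203), pointer towards the yellow bar). Next is the middle red mill.

>>> jog_arm(
  plan=[
    {"gripper": 9.1, "xyz": [-1.6, 1.5, 0], "rotation": [0, 0, -0.12]},
    {"gripper": 9.1, "xyz": [-1.6, 1.5, 0], "rotation": [0, 0, -0.12]},
    {"gripper": 9.1, "xyz": [-1.6, 1.5, 0], "rotation": [0, 0, -0.12]},
    {"gripper": 9.1, "xyz": [-1.6, 1.5, 0], "rotation": [0, 0, -0.12]},
    {"gripper": 9.1, "xyz": [-1.6, 1.5, 0], "rotation": [0, 0, -0.12]},
  ],
)

```text
time: 20.07
tcp_pos: [0.5673, -0.0942, 0.2022]
orientation: [-2.693, -1.612, 0.004]
force: [-0.3, 0.3, -0.2]
opening: 0.99
grip_force: 0.0
```

>>> jog_arm(
  plan=[
    {"gripper": 9.1, "xyz": [-1.6, 1.5, 0], "rotation": [0, 0, -0.12]},
    {"gripper": 9.1, "xyz": [-1.6, 1.5, 0], "rotation": [0, 0, -0.12]},
    {"gripper": 9.1, "xyz": [-1.6, 1.5, 0], "rotation": [0, 0, -0.12]},
    {"gripper": 9.1, "xyz": [-1.6, 1.5, 0], "rotation": [0, 0, -0.12]},
    {"gripper": 9.1, "xyz": [-1.6, 1.5, 0], "rotation": [0, 0, -0.12]},
  ],
)

```text
time: 20.48
tcp_pos: [0.4873, -0.0193, 0.2026]
orientation: [-3.051, -0.744, 0.005]
force: [-0.3, 0.4, -0.4]
opening: 0.987
grip_force: 0.0
```

>>> jog_arm(
  plan=[
    {"gripper": 9.1, "xyz": [-1.6, 1.5, 0], "rotation": [0, 0, -0.12]},
    {"gripper": 9.1, "xyz": [-1.6, 1.5, 0], "rotation": [0, 0, -0.12]},
    {"gripper": 9.1, "xyz": [-1.6, 1.1, 0], "rotation": [0, 0, -0.09]},
    {"gripper": 9.1, "xyz": [0, 0, 0], "rotation": [0, 0, 0]},
    {"gripper": 9.1, "xyz": [0, 0, 0], "rotation": [0, 0, 0]},
  ],
)

```text
time: 20.9
tcp_pos: [0.4404, 0.0212, 0.2035]
orientation: [3.132, 0.247, -0.003]
force: [0.2, -1.1, -0.7]
opening: 0.992
grip_force: 0.0
```

```bash
python3 - <<'E'
from h import *
look((.441,.021),.08,'w8')
E
```

```text
t 20.9 tcp [0.4404 0.0212 0.2035] ytool deg -81.0 tilt [-0.002 -0.   ] F [ 0.2 -1.1 -0.7] open cm 9.13 grip 0.0
top c [0.4426 0.0214] r 29.4 ell [442.5  21.9] [56.7 57.8] z 0.08 n 2503 cop 186 yaw -83.74367047176992
line yaw -81.9 centroid yaw -83.9 n 162 mean mm [  1.2 -11.6] side off mm 0.4
in dock frame mm -183.5 40.5
```

>>> jog_arm(
  plan=[
    {"gripper": 9.1, "xyz": [0.2, 0, -3], "rotation": [0, 0, -0.03]},
    {"gripper": 9.1, "xyz": [0, 0, -4], "rotation": [0, 0, 0]},
    {"gripper": 9.1, "xyz": [0, 0, -4], "rotation": [0, 0, 0]},
    {"gripper": 9.1, "xyz": [0, 0, -4], "rotation": [0, 0, 0]},
    {"gripper": 9.1, "xyz": [0, 0, -1.5], "rotation": [0, 0, 0]},
  ],
)

```text
time: 21.37
tcp_pos: [0.4406, 0.02, 0.0344]
orientation: [-3.135, -0.195, 0.013]
force: [-0.2, -0.9, 0.6]
opening: 0.99
grip_force: 0.0
```

>>> jog_arm(
  plan=[
    {"gripper": 9.1, "xyz": [0, 0, -0.6], "rotation": [0, 0, 0]},
    {"gripper": 7, "xyz": [0, 0, 0], "rotation": [0, 0, 0]},
    {"gripper": 5, "xyz": [0, 0, 0], "rotation": [0, 0, 0]},
    {"gripper": 5, "xyz": [0, 0, 0], "rotation": [0, 0, 0]},
    {"gripper": 5, "xyz": [0, 0, 0], "rotation": [0, 0, 0]},
  ],
)

```text
time: 21.78
tcp_pos: [0.4448, 0.021, 0.0349]
orientation: [3.135, 0.195, 0.005]
force: [0.4, -0.1, 0.2]
opening: 0.72
grip_force: 0.0
```

>>> jog_arm(
  plan=[
    {"gripper": 5, "xyz": [0, 0, 0], "rotation": [0, 0, 0]},
    {"gripper": 5, "xyz": [0, 0, 0], "rotation": [0, 0, 0]},
    {"gripper": 5, "xyz": [0, 0, 0], "rotation": [0, 0, 0]},
    {"gripper": 5, "xyz": [0, 0, 0], "rotation": [0, 0, 0]},
  ],
)

```text
time: 22.12
tcp_pos: [0.4445, 0.0214, 0.0348]
orientation: [3.135, 0.196, 0.004]
force: [-1.4, 0.5, 7.4]
opening: 0.629
grip_force: 30.0
```

```bash
python3 -c "
from h import *
pose()"
```

```text
t 22.12 tcp [0.4445 0.0214 0.0348] ytool deg -82.9 tilt [ 0.003 -0.   ] F [-1.4  0.5  7.4] open cm 5.78 grip 30.0
```

>>> jog_arm(
  plan=[
    {"gripper": 5, "xyz": [0, 0, 1.5], "rotation": [0, 0, 0]},
    {"gripper": 5, "xyz": [0, 0, 3.5], "rotation": [0, 0, 0]},
    {"gripper": 5, "xyz": [0, 0, 3], "rotation": [0, 0, 0]},
    {"gripper": 5, "xyz": [0, 0, 1], "rotation": [0, 0, 0]},
    {"gripper": 5, "xyz": [0.8, -0.3, 0], "rotation": [0, 0, 0.06]},
  ],
)

```text
time: 22.53
tcp_pos: [0.4519, 0.0182, 0.126]
orientation: [3.126, 0.291, 0.006]
force: [0.7, -1.1, -3.3]
opening: 0.632
grip_force: 30.0
```

>>> jog_arm(
  plan=[
    {"gripper": 5, "xyz": [1.5, -0.6, 0], "rotation": [0, 0, 0.12]},
    {"gripper": 5, "xyz": [1.5, -0.6, 0], "rotation": [0, 0, 0.12]},
    {"gripper": 5, "xyz": [1.5, -0.6, 0], "rotation": [0, 0, 0.12]},
    {"gripper": 5, "xyz": [1.5, -0.6, 0], "rotation": [0, 0, 0.12]},
    {"gripper": 5, "xyz": [1.5, -0.6, 0], "rotation": [0, 0, 0.12]},
  ],
)

```text
time: 22.95
tcp_pos: [0.5264, -0.0126, 0.1228]
orientation: [2.899, 1.209, -0.002]
force: [0.2, 0.5, -2.4]
opening: 0.621
grip_force: 30.0
```

>>> jog_arm(
  plan=[
    {"gripper": 5, "xyz": [1.5, -0.6, 0], "rotation": [0, 0, 0.12]},
    {"gripper": 5, "xyz": [1.5, -0.6, 0], "rotation": [0, 0, 0.12]},
    {"gripper": 5, "xyz": [1.5, -0.6, 0], "rotation": [0, 0, 0.12]},
    {"gripper": 5, "xyz": [1.5, -0.6, 0], "rotation": [0, 0, 0.12]},
    {"gripper": 5, "xyz": [1.5, -0.6, 0], "rotation": [0, 0, 0.12]},
  ],
)

```text
time: 23.37
tcp_pos: [0.6013, -0.0427, 0.1224]
orientation: [-2.412, -2.012, 0.002]
force: [-0.5, 0.5, -2.5]
opening: 0.626
grip_force: 30.0
```

>>> jog_arm(
  plan=[
    {"gripper": 5, "xyz": [1.5, -0.6, 0], "rotation": [0, 0, 0.12]},
    {"gripper": 5, "xyz": [1.5, -0.6, 0], "rotation": [0, 0, 0.12]},
    {"gripper": 5, "xyz": [0.6, -0.6, 0], "rotation": [0, 0, 0.05]},
    {"gripper": 5, "xyz": [0, 0, 0], "rotation": [0, 0, 0]},
    {"gripper": 5, "xyz": [0, 0, 0], "rotation": [0, 0, 0]},
  ],
)

```text
time: 23.78
tcp_pos: [0.6365, -0.0602, 0.1222]
orientation: [-2.105, -2.33, 0.002]
force: [-0.1, 0.6, -2.6]
opening: 0.623
grip_force: 30.0
```

```bash
python3 -c "
from h import *
pose()"
```

```text
t 23.78 tcp [ 0.6365 -0.0602  0.1222] ytool deg 5.8 tilt [-0.002  0.   ] F [-0.1  0.6 -2.6] open cm 5.73 grip 30.0
```

>>> jog_arm(
  plan=[
    {"gripper": 5, "xyz": [0, 0, -2.5], "rotation": [0, 0, 0]},
    {"gripper": 5, "xyz": [0, 0, -2], "rotation": [0, 0, 0]},
    {"gripper": 5, "xyz": [0, 0, -1], "rotation": [0, 0, 0]},
    {"gripper": 5, "xyz": [0, 0, -0.5], "rotation": [0, 0, 0]},
    {"gripper": 5, "xyz": [0, 0, -0.2], "rotation": [0, 0, 0]},
  ],
)

```text
time: 24.2
tcp_pos: [0.6367, -0.0593, 0.061]
orientation: [-2.102, -2.333, 0.001]
force: [-1.1, 0.6, -2.8]
opening: 0.627
grip_force: 30.0
```

>>> jog_arm(
  plan=[
    {"gripper": 5, "xyz": [0, 0, -0.3], "rotation": [0, 0, 0]},
    {"gripper": 5, "xyz": [0, 0, -0.1], "rotation": [0, 0, 0]},
    {"gripper": 5, "xyz": [0, 0, 0], "rotation": [0, 0, 0]},
    {"gripper": 5, "xyz": [0, 0, 0], "rotation": [0, 0, 0]},
  ],
)

```text
time: 24.53
tcp_pos: [0.6379, -0.0598, 0.0583]
orientation: [2.103, 2.333, 0.001]
force: [0.3, 0.0, -2.2]
opening: 0.626
grip_force: 30.0
```

>>> jog_arm(
  plan=[
    {"gripper": 5, "xyz": [-0.1, 0, -0.2], "rotation": [0, 0, 0]},
    {"gripper": 5, "xyz": [0, 0, 0], "rotation": [0, 0, 0]},
    {"gripper": 6.2, "xyz": [0, 0, 0], "rotation": [0, 0, 0]},
    {"gripper": 7, "xyz": [0, 0, 0], "rotation": [0, 0, 0]},
    {"gripper": 9.1, "xyz": [0, 0, 0], "rotation": [0, 0, 0]},
  ],
)

```text
time: 24.95
tcp_pos: [0.6365, -0.0598, 0.0557]
orientation: [2.103, 2.334, 0.0]
force: [-0.3, -0.3, 0.0]
opening: 0.797
grip_force: 0.0
```

>>> jog_arm(
  plan=[
    {"gripper": 9.1, "xyz": [0, 0, 0], "rotation": [0, 0, 0]},
    {"gripper": 9.1, "xyz": [0, 0, 2], "rotation": [0, 0, 0]},
    {"gripper": 9.1, "xyz": [0, 0, 4], "rotation": [0, 0, 0]},
    {"gripper": 9.1, "xyz": [0, 0, 4], "rotation": [0, 0, 0]},
    {"gripper": 9.1, "xyz": [0, 0, 4], "rotation": [0, 0, 0]},
  ],
)

```text
time: 25.37
tcp_pos: [0.6359, -0.0595, 0.1968]
orientation: [-2.102, -2.333, 0.001]
force: [1.8, -0.3, 0.5]
opening: 0.99
grip_force: 0.0
```

>>> jog_arm(
  plan=[
    {"gripper": 9.1, "xyz": [0, 0, 1], "rotation": [0, 0, 0]},
    {"gripper": 9.1, "xyz": [0, 0, 0], "rotation": [0, 0, 0]},
    {"gripper": 9.1, "xyz": [0, 0, 0], "rotation": [0, 0, 0]},
  ],
)

```text
time: 25.62
tcp_pos: [0.6362, -0.0602, 0.2053]
orientation: [2.103, 2.333, -0.001]
force: [-1.0, 0.4, -0.2]
opening: 0.989
grip_force: 0.0
```

```bash
python3 - <<'E'
from h import *
look((.637,-.062),.102,'w9'); survey()
E
```

```text
t 25.62 tcp [ 0.6362 -0.0602  0.2053] ytool deg 5.9 tilt [ 0.    -0.001] F [-1.   0.4 -0.2] open cm 9.1 grip 0.0
top c [ 0.6384 -0.0624] r 29.5 ell [638.1 -62.1] [56.6 58.3] z 0.102 n 2818 cop 201 yaw 5.1836970022315665
line yaw 6.2 centroid yaw 5.2 n 173 mean mm [11.6  1.1] side off mm 0.2
in dock frame mm 1.3 -65.5
(array([ 0.569 , -0.3601,  0.0965,  0.0286]), {'red': 0, 'green': 68, 'purple': 0}, (np.float64(414.0), np.float64(218.0)))
(array([0.4586, 0.3588, 0.0982, 0.0387]), {'red': 0, 'green': 240, 'purple': 0}, (np.float64(156.0), np.float64(250.0)))
(array([0.4437, 0.1525, 0.0848, 0.0288]), {'red': 79, 'green': 0, 'purple': 0}, (np.float64(230.0), np.float64(258.0)))
(array([ 0.4507, -0.3606,  0.097 ,  0.0298]), {'red': 0, 'green': 90, 'purple': 0}, (np.float64(415.0), np.float64(260.0)))
```

Second red mill is within about 1.4 mm and 1° of its pad. Now the last one.

>>> jog_arm(
  plan=[
    {"gripper": 9.1, "xyz": [-2.4, 2.66, 0], "rotation": [0, 0, 0]},
    {"gripper": 9.1, "xyz": [-2.4, 2.66, 0], "rotation": [0, 0, 0]},
    {"gripper": 9.1, "xyz": [-2.4, 2.66, 0], "rotation": [0, 0, 0]},
    {"gripper": 9.1, "xyz": [-2.4, 2.66, 0], "rotation": [0, 0, 0]},
    {"gripper": 9.1, "xyz": [-2.4, 2.66, 0], "rotation": [0, 0, 0]},
  ],
)

```text
time: 26.13
tcp_pos: [0.514, 0.0739, 0.2035]
orientation: [-2.101, -2.331, 0.004]
force: [0.6, -0.2, 0.5]
opening: 0.987
grip_force: 0.0
```

>>> jog_arm(
  plan=[
    {"gripper": 9.1, "xyz": [-2.4, 2.66, 0], "rotation": [0, 0, 0]},
    {"gripper": 9.1, "xyz": [-2.4, 2.66, 0], "rotation": [0, 0, 0]},
    {"gripper": 9.1, "xyz": [-2.4, 2.66, 0], "rotation": [0, 0, 0]},
    {"gripper": 9.1, "xyz": [0, 0, 0], "rotation": [0, 0, 0]},
    {"gripper": 9.1, "xyz": [0, 0, 0], "rotation": [0, 0, 0]},
  ],
)

```text
time: 26.55
tcp_pos: [0.4426, 0.1538, 0.2045]
orientation: [-2.098, -2.337, 0.003]
force: [0.4, -0.2, -0.7]
opening: 0.991
grip_force: 0.0
```

>>> jog_arm(
  plan=[
    {"gripper": 9.1, "xyz": [0, 0, 0], "rotation": [0, 0, 0]},
    {"gripper": 9.1, "xyz": [0, 0, 0], "rotation": [0, 0, 0]},
  ],
)

```text
time: 26.72
tcp_pos: [0.4449, 0.1518, 0.2048]
orientation: [-2.105, -2.331, 0.002]
force: [0.6, -0.2, 0.0]
opening: 0.993
grip_force: 0.0
```

```bash
python3 - <<'E'
from h import *
look((.444,.1525),.08,'w10')
E
```

```text
t 26.72 tcp [0.4449 0.1518 0.2048] ytool deg 5.8 tilt [-0.001  0.   ] F [ 0.6 -0.2  0. ] open cm 9.13 grip 0.0
top c [0.4423 0.1548] r 29.3 ell [442.  154.9] [56.6 57.8] z 0.08 n 2493 cop 178 yaw 7.213431760626167
line yaw 6.9 centroid yaw 6.8 n 153 mean mm [11.6  1.4] side off mm 0.0
in dock frame mm -168.3 172.9
```

>>> jog_arm(
  plan=[
    {"gripper": 9.1, "xyz": [-0.3, 0.3, -3], "rotation": [0, 0, 0]},
    {"gripper": 9.1, "xyz": [0, 0, -4], "rotation": [0, 0, 0]},
    {"gripper": 9.1, "xyz": [0, 0, -4], "rotation": [0, 0, 0]},
    {"gripper": 9.1, "xyz": [0, 0, -4], "rotation": [0, 0, 0]},
    {"gripper": 9.1, "xyz": [0, 0, -1.5], "rotation": [0, 0, 0]},
  ],
)

```text
time: 27.18
tcp_pos: [0.439, 0.1537, 0.0356]
orientation: [-2.103, -2.329, 0.01]
force: [-1.0, -0.8, -0.3]
opening: 0.99
grip_force: 0.0
```

>>> jog_arm(
  plan=[
    {"gripper": 9.1, "xyz": [0, 0, -0.7], "rotation": [0, 0, 0]},
    {"gripper": 7, "xyz": [0, 0, 0], "rotation": [0, 0, 0]},
    {"gripper": 5, "xyz": [0, 0, 0], "rotation": [0, 0, 0]},
    {"gripper": 5, "xyz": [0, 0, 0], "rotation": [0, 0, 0]},
    {"gripper": 5, "xyz": [0, 0, 0], "rotation": [0, 0, 0]},
  ],
)

```text
time: 27.6
tcp_pos: [0.4427, 0.1561, 0.0349]
orientation: [2.103, 2.332, 0.004]
force: [0.7, 0.4, 0.5]
opening: 0.725
grip_force: 0.0
```

>>> jog_arm(
  plan=[
    {"gripper": 5, "xyz": [0, 0, 0], "rotation": [0, 0, 0]},
    {"gripper": 5, "xyz": [0, 0, 0], "rotation": [0, 0, 0]},
    {"gripper": 5, "xyz": [0, 0, 0], "rotation": [0, 0, 0]},
    {"gripper": 5, "xyz": [0, 0, 0], "rotation": [0, 0, 0]},
  ],
)

```text
time: 27.93
tcp_pos: [0.4422, 0.1559, 0.0346]
orientation: [2.103, 2.332, 0.001]
force: [-0.6, -0.3, 6.6]
opening: 0.625
grip_force: 30.0
```

```bash
python3 -c "
from h import *
pose()"
```

```text
t 27.93 tcp [0.4422 0.1559 0.0346] ytool deg 5.9 tilt [ 0.002 -0.   ] F [-0.6 -0.3  6.6] open cm 5.75 grip 30.0
```

>>> jog_arm(
  plan=[
    {"gripper": 5, "xyz": [0, 0, 1.5], "rotation": [0, 0, 0]},
    {"gripper": 5, "xyz": [0, 0, 3.5], "rotation": [0, 0, 0]},
    {"gripper": 5, "xyz": [0, 0, 3], "rotation": [0, 0, 0]},
    {"gripper": 5, "xyz": [0, 0, 1], "rotation": [0, 0, 0]},
    {"gripper": 5, "xyz": [1.2, -0.7, 0], "rotation": [0, 0, 0]},
  ],
)

```text
time: 28.35
tcp_pos: [0.4533, 0.1503, 0.1257]
orientation: [2.098, 2.335, 0.004]
force: [-0.1, 0.7, -2.7]
opening: 0.628
grip_force: 30.0
```

>>> jog_arm(
  plan=[
    {"gripper": 5, "xyz": [2.3, -1.4, 0], "rotation": [0, 0, 0]},
    {"gripper": 5, "xyz": [2.3, -1.4, 0], "rotation": [0, 0, 0]},
    {"gripper": 5, "xyz": [2.3, -1.4, 0], "rotation": [0, 0, 0]},
    {"gripper": 5, "xyz": [2.3, -1.4, 0], "rotation": [0, 0, 0]},
    {"gripper": 5, "xyz": [2.3, -1.4, 0], "rotation": [0, 0, 0]},
  ],
)

```text
time: 28.77
tcp_pos: [0.569, 0.0764, 0.1211]
orientation: [-2.104, -2.332, 0.005]
force: [0.2, 0.4, -3.6]
opening: 0.629
grip_force: 30.0
```

>>> jog_arm(
  plan=[
    {"gripper": 5, "xyz": [2.3, -1.4, 0], "rotation": [0, 0, 0]},
    {"gripper": 5, "xyz": [2.3, -1.3, 0], "rotation": [0, 0, 0]},
    {"gripper": 5, "xyz": [0.9, -0.4, 0], "rotation": [0, 0, 0]},
    {"gripper": 5, "xyz": [0, 0, 0], "rotation": [0, 0, 0]},
    {"gripper": 5, "xyz": [0, 0, 0], "rotation": [0, 0, 0]},
  ],
)

```text
time: 29.18
tcp_pos: [0.6223, 0.0477, 0.1215]
orientation: [-2.102, -2.331, 0.004]
force: [-0.4, 1.2, -3.3]
opening: 0.627
grip_force: 30.0
```

```bash
python3 -c "
from h import *
pose()"
```

```text
t 29.18 tcp [0.6223 0.0477 0.1215] ytool deg 5.9 tilt [-0.003  0.   ] F [-0.4  1.2 -3.3] open cm 5.77 grip 30.0
```

>>> jog_arm(
  plan=[
    {"gripper": 5, "xyz": [0.1, 0, -2.5], "rotation": [0, 0, 0]},
    {"gripper": 5, "xyz": [0, 0, -2], "rotation": [0, 0, 0]},
    {"gripper": 5, "xyz": [0, 0, -1], "rotation": [0, 0, 0]},
    {"gripper": 5, "xyz": [0, 0, -0.5], "rotation": [0, 0, 0]},
    {"gripper": 5, "xyz": [0, 0, -0.2], "rotation": [0, 0, 0]},
  ],
)

```text
time: 29.6
tcp_pos: [0.6233, 0.0487, 0.0608]
orientation: [-2.101, -2.334, 0.002]
force: [0.3, 0.5, -3.2]
opening: 0.624
grip_force: 30.0
```

>>> jog_arm(
  plan=[
    {"gripper": 5, "xyz": [0, 0, -0.3], "rotation": [0, 0, 0]},
    {"gripper": 5, "xyz": [0, 0, -0.1], "rotation": [0, 0, 0]},
    {"gripper": 5, "xyz": [0, 0, 0], "rotation": [0, 0, 0]},
    {"gripper": 5, "xyz": [0, 0, 0], "rotation": [0, 0, 0]},
  ],
)

```text
time: 29.93
tcp_pos: [0.6249, 0.0481, 0.0583]
orientation: [2.103, 2.333, 0.001]
force: [0.1, -0.1, -2.0]
opening: 0.624
grip_force: 30.0
```

>>> jog_arm(
  plan=[
    {"gripper": 5, "xyz": [-0.1, 0, -0.2], "rotation": [0, 0, 0]},
    {"gripper": 5, "xyz": [0, 0, 0], "rotation": [0, 0, 0]},
    {"gripper": 6.2, "xyz": [0, 0, 0], "rotation": [0, 0, 0]},
    {"gripper": 7, "xyz": [0, 0, 0], "rotation": [0, 0, 0]},
    {"gripper": 9.1, "xyz": [0, 0, 0], "rotation": [0, 0, 0]},
  ],
)

```text
time: 30.35
tcp_pos: [0.6236, 0.0481, 0.0559]
orientation: [2.103, 2.334, 0.001]
force: [0.3, -0.2, -0.8]
opening: 0.798
grip_force: 0.0
```

>>> jog_arm(
  plan=[
    {"gripper": 9.1, "xyz": [0, 0, 0], "rotation": [0, 0, 0]},
    {"gripper": 9.1, "xyz": [0, 0, 2], "rotation": [0, 0, 0]},
    {"gripper": 9.1, "xyz": [0, 0, 4], "rotation": [0, 0, 0]},
    {"gripper": 9.1, "xyz": [0, 0, 4], "rotation": [0, 0, 0]},
    {"gripper": 9.1, "xyz": [0, 0, 4], "rotation": [0, 0, 0]},
  ],
)

```text
time: 30.77
tcp_pos: [0.6228, 0.0482, 0.1968]
orientation: [-2.102, -2.334, 0.001]
force: [1.4, 0.2, 0.3]
opening: 0.989
grip_force: 0.0
```

>>> jog_arm(
  plan=[
    {"gripper": 9.1, "xyz": [0, 0, 1], "rotation": [0, 0, 0]},
    {"gripper": 9.1, "xyz": [0, 0, 0], "rotation": [0, 0, 0]},
    {"gripper": 9.1, "xyz": [0, 0, 0], "rotation": [0, 0, 0]},
  ],
)

```text
time: 31.02
tcp_pos: [0.6232, 0.0476, 0.2053]
orientation: [2.103, 2.333, -0.001]
force: [0.5, 0.8, 0.3]
opening: 0.99
grip_force: 0.0
```

```bash
python3 - <<'E'
from h import *
look((.624,.047),.102,'w11'); look((.638,-.062),.102); survey('t11')
E
```

```text
t 31.02 tcp [0.6232 0.0476 0.2053] ytool deg 5.9 tilt [ 0.    -0.001] F [0.5 0.8 0.3] open cm 9.11 grip 0.0
top c [0.6251 0.0468] r 29.4 ell [624.7  47. ] [56.6 58. ] z 0.102 n 2819 cop 194 yaw 7.785953354851259
line yaw 5.6 centroid yaw 7.7 n 175 mean mm [11.5  1.6] side off mm -0.4
in dock frame mm 0.8 44.5
t 31.07 tcp [0.6226 0.0474 0.204 ] ytool deg 5.9 tilt [-0.002 -0.001] F [ 0.7  0.  -0.9] open cm 9.13 grip 0.0
top c [ 0.6386 -0.0618] r 29.9 ell [638.1 -61.3] [55.6 58.7] z 0.1019 n 2022 cop 157 yaw 4.111784527332584
line yaw 4.1 centroid yaw 4.4 n 123 mean mm [11.4  0.9] side off mm -0.1
in dock frame mm 1.6 -64.9
(array([ 0.6493, -0.1709,  0.1062,  0.0296]), {'red': 87, 'green': 0, 'purple': 0}, (np.float64(348.0), np.float64(188.0)))
(array([ 0.569 , -0.3602,  0.0968,  0.0283]), {'red': 0, 'green': 70, 'purple': 0}, (np.float64(414.0), np.float64(218.0)))
(array([0.4592, 0.3597, 0.0973, 0.038 ]), {'red': 0, 'green': 238, 'purple': 0}, (np.float64(156.0), np.float64(250.0)))
(array([ 0.4512, -0.3602,  0.097 ,  0.0299]), {'red': 0, 'green': 97, 'purple': 0}, (np.float64(414.0), np.float64(260.0)))
```

View pics/w11.png

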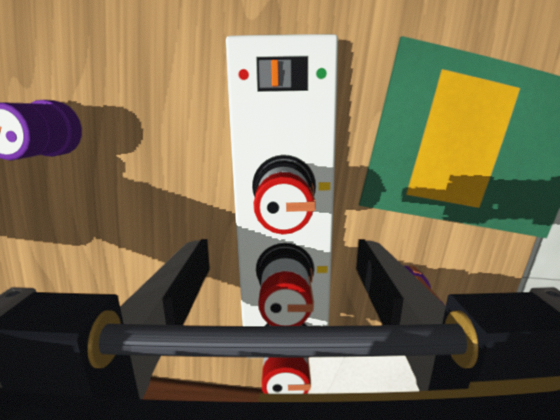

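All three red mills are placed, with their pointers at (300,207), (300,308) and (297,386) towards the yellow bars. Next I go to the switch to slide it on.

>>> jog_arm(
  plan=[
    {"gripper": 3, "xyz": [-0.5, 3.1, 0], "rotation": [0, 0, 0]},
    {"gripper": 3, "xyz": [-0.5, 3.1, 0], "rotation": [0, 0, 0]},
    {"gripper": 3, "xyz": [-0.5, 3.1, 0], "rotation": [0, 0, 0]},
    {"gripper": 3, "xyz": [-0.6, 3.1, 0], "rotation": [0, 0, 0]},
    {"gripper": 3, "xyz": [0, 0, 0], "rotation": [0, 0, 0]},
  ],
)

```text
time: 31.58
tcp_pos: [0.5988, 0.18, 0.2045]
orientation: [-2.088, -2.34, -0.002]
force: [-0.4, -0.1, 0.2]
opening: 0.651
grip_force: 0.0
```

>>> jog_arm(
  plan=[
    {"gripper": 3, "xyz": [0, 0, 0], "rotation": [0, 0, 0]},
    {"gripper": 3, "xyz": [0, 0, 0], "rotation": [0, 0, 0]},
    {"gripper": 3, "xyz": [0, 0, 0], "rotation": [0, 0, 0]},
    {"gripper": 3, "xyz": [0, 0, 0], "rotation": [0, 0, 0]},
  ],
)

```text
time: 31.92
tcp_pos: [0.6028, 0.1702, 0.2048]
orientation: [-2.106, -2.331, 0.002]
force: [0.5, 0.1, -0.5]
opening: 0.359
grip_force: 0.0
```

```bash
python3 - <<'E'
from h import *
pose()
im,d,p=snap('wrist'); X=cloud(d,p)
h=cv2.cvtColor(im,cv2.COLOR_RGB2HSV).astype(int)
m=(h[...,0]<22)&(h[...,0]>6)&(h[...,1]>140)&(h[...,2]>120)&(np.abs(X[...,2]-.03)<.01)&(np.hypot(X[...,0]-.61,X[...,1]-.17)<.04)
print('ridge',m.sum(),X[m].mean(0).round(4))
E
```

```text
t 31.92 tcp [0.6028 0.1702 0.2048] ytool deg 5.8 tilt [-0.001 -0.001] F [ 0.5  0.1 -0.5] open cm 3.3 grip 0.0
ridge 134 [0.6024 0.1716 0.0293]
```

>>> jog_arm(
  plan=[
    {"gripper": 3, "xyz": [0, 0, -4], "rotation": [0, 0, 0]},
    {"gripper": 3, "xyz": [0, 0, -4], "rotation": [0, 0, 0]},
    {"gripper": 3, "xyz": [0, 0, -4], "rotation": [0, 0, 0]},
    {"gripper": 3, "xyz": [0, 0, -3.5], "rotation": [0, 0, 0]},
    {"gripper": 3, "xyz": [0, 0, -1.5], "rotation": [0, 0, 0]},
  ],
)

```text
time: 32.38
tcp_pos: [0.6, 0.1695, 0.0308]
orientation: [-2.103, -2.33, 0.01]
force: [0.1, -0.6, 0.4]
opening: 0.327
grip_force: 0.0
```

>>> jog_arm(
  plan=[
    {"gripper": 3, "xyz": [0, 0, -0.5], "rotation": [0, 0, 0]},
    {"gripper": 3, "xyz": [0, 0, -0.4], "rotation": [0, 0, 0]},
    {"gripper": 3, "xyz": [0, 0, 0], "rotation": [0, 0, 0]},
  ],
)

```text
time: 32.63
tcp_pos: [0.6034, 0.1723, 0.0278]
orientation: [2.103, 2.333, 0.003]
force: [-0.3, -0.2, -0.5]
opening: 0.326
grip_force: 0.0
```

>>> jog_arm(
  plan=[
    {"gripper": 3, "xyz": [0.3, 0, -0.2], "rotation": [0, 0, 0]},
    {"gripper": 3, "xyz": [0.5, 0.06, 0], "rotation": [0, 0, 0]},
    {"gripper": 3, "xyz": [0.5, 0.06, 0], "rotation": [0, 0, 0]},
    {"gripper": 3, "xyz": [0.5, 0.06, 0], "rotation": [0, 0, 0]},
    {"gripper": 3, "xyz": [0.5, 0.06, 0], "rotation": [0, 0, 0]},
  ],
)

```text
time: 33.05
tcp_pos: [0.6265, 0.1746, 0.0252]
orientation: [2.103, 2.333, 0.002]
force: [0.5, -0.1, -1.1]
opening: 0.324
grip_force: 0.0
```

>>> jog_arm(
  plan=[
    {"gripper": 3, "xyz": [0.3, 0.03, 0], "rotation": [0, 0, 0]},
    {"gripper": 3, "xyz": [0.2, 0, 0], "rotation": [0, 0, 0]},
    {"gripper": 3, "xyz": [0, 0, 0], "rotation": [0, 0, 0]},
    {"gripper": 3, "xyz": [0, 0, 0], "rotation": [0, 0, 0]},
  ],
)

```text
time: 33.38
tcp_pos: [0.6297, 0.1748, 0.0244]
orientation: [-2.102, -2.334, 0.002]
force: [-3.4, -1.2, 2.3]
opening: 0.328
grip_force: 1.9
```

>>> jog_arm(
  plan=[
    {"gripper": 3, "xyz": [-0.3, 0, 0], "rotation": [0, 0, 0]},
    {"gripper": 3, "xyz": [0, 0, 3], "rotation": [0, 0, 0]},
    {"gripper": 3, "xyz": [0, 0, 4], "rotation": [0, 0, 0]},
    {"gripper": 3, "xyz": [0, 0, 4], "rotation": [0, 0, 0]},
    {"gripper": 3, "xyz": [0, 0, 4], "rotation": [0, 0, 0]},
  ],
)

```text
time: 33.8
tcp_pos: [0.6278, 0.1747, 0.1762]
orientation: [2.102, 2.333, 0.002]
force: [0.9, -0.1, -0.2]
opening: 0.323
grip_force: 0.0
```

>>> jog_arm(
  plan=[
    {"gripper": 3, "xyz": [-3, 0, 3], "rotation": [0, 0, 0]},
    {"gripper": 3, "xyz": [0, 0, 0], "rotation": [0, 0, 0]},
    {"gripper": 3, "xyz": [0, 0, 0], "rotation": [0, 0, 0]},
    {"gripper": 3, "xyz": [0, 0, 0], "rotation": [0, 0, 0]},
  ],
)

```text
time: 34.13
tcp_pos: [0.5985, 0.1738, 0.2035]
orientation: [2.103, 2.332, -0.0]
force: [0.1, 0.0, -0.2]
opening: 0.327
grip_force: 0.0
```

```bash
python3 - <<'E'
from h import *
pose()
im,d,p=snap('wrist'); X=cloud(d,p)
h=cv2.cvtColor(im,cv2.COLOR_RGB2HSV).astype(int)
m=(h[...,0]<22)&(h[...,0]>6)&(h[...,1]>140)&(h[...,2]>120)&(np.abs(X[...,2]-.03)<.01)&(np.hypot(X[...,0]-.61,X[...,1]-.17)<.04)
print('ridge',m.sum(),X[m].mean(0).round(4))
survey('t12'); t=cv2.imread('pics/t12.png')[130:320,140:440]
w=cv2.resize(im[60:260,180:440,::-1],None,fx=1.5,fy=1.5)
t=cv2.resize(t,None,fx=1.3,fy=1.3); c=np.zeros((300,790,3),np.uint8); c[:t.shape[0],:390]=t; c[:,400:790]=w; cv2.imwrite('pics/fin.png',c)
E
```

```text
t 34.13 tcp [0.5985 0.1738 0.2035] ytool deg 5.9 tilt [ 0.001 -0.001] F [ 0.1  0.  -0.2] open cm 3.01 grip 0.0
ridge 155 [0.618  0.1732 0.0288]
(array([ 0.6498, -0.1704,  0.1071,  0.0291]), {'red': 86, 'green': 0, 'purple': 0}, (np.float64(348.0), np.float64(188.0)))
(array([ 0.6354, -0.0643,  0.1065,  0.0289]), {'red': 88, 'green': 0, 'purple': 0}, (np.float64(310.0), np.float64(192.0)))
(array([0.6245, 0.0436, 0.1066, 0.0289]), {'red': 47, 'green': 0, 'purple': 0}, (np.float64(272.0), np.float64(194.0)))
(array([ 0.5688, -0.3598,  0.0971,  0.0286]), {'red': 0, 'green': 68, 'purple': 0}, (np.float64(414.0), np.float64(218.0)))
(array([0.4589, 0.3595, 0.0978, 0.0382]), {'red': 0, 'green': 238, 'purple': 0}, (np.float64(156.0), np.float64(250.0)))
(array([ 0.451 , -0.36  ,  0.0969,  0.0301]), {'red': 0, 'green': 95, 'purple': 0}, (np.float64(414.0), np.float64(260.0)))
```

View pics/fin.png

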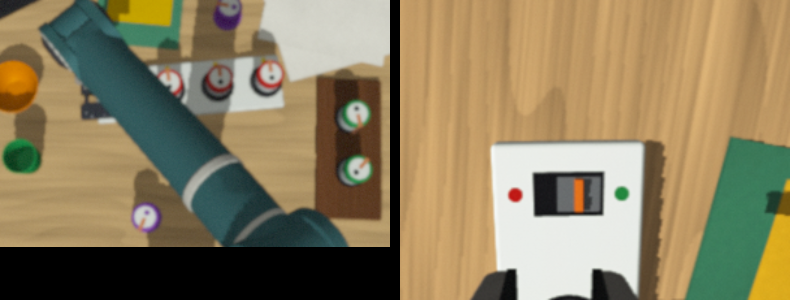

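The final check shows the ridge at the green-dot end (578,195), so the switch is on. The three red mills are on their pads, both green mills are on the board, and the cup and bowl have not moved. I'm handing in.

```bash
python3 -c "
from h import *
print(env.finish_job())"
```

```text
the job is handed in; nothing more can be done
None
```

I handed the job in at about 34 s: the switch was slid off and is back on, both charged mills stand on the board, and all three empty mills stand on their own pads, within about 2 mm of centre and 3° of their yellow bars by the camera; the hand-in returned no verdict.

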